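# Set the sampling probe in the target block of a blood analyser

### The arm

A 6-joint arm with a two-finger parallel gripper is mounted at the origin on the work surface. World frame = base frame: x ahead of the robot, y to its left, z up, the work surface at z = 0. Lengths are in m, angles in degrees, forces in N, time in s.
With the tool pointing down it reaches from about 0.4 to 0.825 m from the base axis. Payload 7 kg.
Tool frame: the origin (TCP) lies between the finger pads; the fingertips stand 19 mm ahead of it and the grasp point (between the pads) is the TCP; z points along the fingers, y is the line along which they close (so a half turn about z gives the same grasp; the last joint's range is limited). The gripper opens to 88 mm and grips with 3 to 60 N. Pads are 19 mm wide; open, the fingers measure 130 mm over their backs; the gripper's body (78 mm by 193 mm) begins 47 mm behind the grasp point.
Start: joints at [-55.457, 20.546, 0.682, 0, -70.136, -16.507], TCP at [0.209, -0.642, 0.246] pointing down, gripper open.
Joint ranges: [-176.03, 176.03], [-82.01, 121.73], [-58.28, 71.71], [-173.87, 95.51], [-174.79, -0.11], [-173.66, 173.66]. Speed limits (degrees/s): [136.94, 136.94, 172.46, 180, 180, 180].

### API

Orientations are given as [roll, pitch, yaw] about the fixed x, y, z axes, in that order (R = Rz(yaw) Ry(pitch) Rx(roll)).
In Python, from plant import r gives the robot as it stands. The module is installed in compiled form; this text tells all that it offers.
- The arm moves only by the shell command python3 -m pendant 'ROWS' [OPENING] [FORCE]. ROWS is JSON, a list of rows, each a list of 6 numbers: the shift along the tool's x, y, z in mm, then the turn, a rotation vector about the tool's x, y, z in rad. In form: [[tx, ty, tz, wx, wy, wz], ...]. A call has 1 to 20 rows; each row is the pose to reach, as a shift and turn from the pose commanded when the call began, along the tool's axes at that moment; what a row does not reach only later rows make up. A row lasts 1/8 s, in which the tool goes at most 62.5 mm and 10.7 degrees, less where a joint would pass 70% of its speed; a pose out of reach is approached as far as the arm can. A call with a gripper value outside its range is refused whole. OPENING is the finger opening in mm, from 0 to 87.6, set as the call begins (- or left out, the last holds). The fingers move at their own pace and stop on an object; FORCE is the grip in N (left out, the last holds). Time passes only in rows, so rows that repeat a pose let the fingers close. It gives the time, the measured TCP pose, the force, the opening and the grip force at its end, in the units of the state.
- r.get_state(): the state, without advancing time (a new reading comes with each control period).
- r.capture(name): name is "side" or "top"; returns the picture (420x560x3 uint8, red, green, blue); there is no depth.
- r.camera_params(name): a dict with "mtx" (3x3 intrinsics, pixels), "distortion" ([k1, k2, p1, p2, k3] as OpenCV has them; the pictures are not rectified), "rvec" (rotation vector, rad) and "tvec" (3), from world to camera coordinates, as OpenCV has them. Camera axes: x right, y down, z forward; pixel columns grow to the right and rows downward; lengths in m; the calibration is good to about 2 mm. A picture is of the moment at which its call begins. camera_params takes no time and is no camera call.
- r.close_job(): hands the job in; it is judged then, once.
The state is a dict: "time_s": time; "joints": joint angles; "qd": joint speeds; "joint_torque": joint torques, N m; "tcp_pos": TCP position; "eef_rot": TCP orientation; "contact_force": force on the tool from outside, world axes, zero at the start; "moment": the same for the moment, N m; "gripper_width": finger opening in m; "gripper_force": force on a finger pad.
Only numpy, scipy, OpenCV 4.12 (cv2) and the standard library are available. Lean on these libraries where they do the work, as an engineer would, in place of code of your own. Each camera call takes 0.05 s, during which the arm holds its last target. There are 200 camera calls.

### The job

Slide the aluminium target block along the grey deck by its black handle, without lifting or tipping it, until its red-ringed well is centred under the probe needle, and let go of it. Then press the probe's blue cap down gently until you feel the needle touch the floor of that well, and leave the needle resting there. Do not strike the gantry with the arm or disturb the other things.

Things in the scene. Friction and masses are not known exactly. Their poses are not given: they have to be found in the camera images.
- station: Sampling station, fixed: grey deck plate 310 x 420 mm, its top 12 mm above the table, under a white gantry. Origin at table level exactly below the needle; x points away from the robot (the block's way in), z up. Deck spans x -240 to +70, y -210 to +210 mm; gantry posts 40 x 30 mm at x = -45, y = +-190 mm.
- beam_edge (a point): Middle of the gantry beam's lower edge on the robot's side, 65 mm nearer the robot than the needle, 200 mm above the table. The beam runs along the station's y, 40 mm deep (x), 50 mm high. With the well under the needle the block's handle is beneath this edge: an upright gripper would strike the beam, so hold it leaning back towards the robot, 30 to 40 degrees.
- probe: Probe on a vertical slide of the gantry, travel 45 mm: a steel needle 3 mm in diameter and 115 mm long under an aluminium tube 15 mm in diameter. Origin is at table level below the needle when the slide is at its top, and sinks with the probe; z up. It cannot move sideways. It moves down against about 2.5 N of friction and stays where it is left; it can be pulled up again by the cap.
- needle_tip (a point): Tip of the probe needle; at the start 49 to 55 mm above the table (12 to 18 mm above the block's top).
- cap_top (a point): Centre of the top face of the blue cap on the probe (a disc 26 mm in diameter, 12 mm thick; on the needle's axis, 249 mm above the needle tip). The cap is on a spring of 2 N per mm with 9 mm of give, so the force grows softly once the needle has met something.
- block: Target block, loose, lying on the deck: aluminium, 85 (x) x 60 (y) x 25 mm (z), about 0.35 kg. Origin at the centre of its underside. A black upright handle stands on top at x = -22 mm, y = 0. Two open wells 11 mm in diameter at x = +28 mm, y = +15 mm (red ring: the target) and y = -15 mm (grey ring).
- well (a point): Centre of the mouth of the red-ringed well, level with the block's top face (25 mm above its underside); axes as the block's. The well's white floor lies somewhere between 6 and 16 mm below the mouth, set differently each time; only touch tells.
- handle (a point): Grasp point on the block's handle: an upright black tab 22 mm long (along the block's x), 12 mm thick (along its y) and 42 mm high above the block's top; the point lies 28 mm above the block's top face, 14 mm below the tab's top.
- spare_block: Grey plastic spare block without handle, 85 x 60 x 22 mm, lying on the deck; leave alone. Origin at the underside.
- vial: Small white-capped jar, 34 mm in diameter, 55 mm high, standing on the deck; leave alone. Origin at the underside.
- reagent_a: White bottle with blue cap, 52 mm in diameter, 110 mm high, on the table; leave alone. Origin at the underside.
- reagent_b: Amber bottle with green cap, 52 mm in diameter, 110 mm high, on the table; leave alone. Origin at the underside.
- driver: Screwdriver lying on the table; leave alone.
- waste_cup: White open cup, 70 mm in diameter, 70 mm high, on the table; leave alone. Origin at the underside.
- cuvette_box: Blue closed box, 100 x 70 x 45 mm, on the table; leave alone. Origin at the underside.
Things that resemble listed ones, but are neither listed nor needed, are in the scene too. What is shaped like the block but yellow is not meant.

How it is judged:
By the outcome, as a careful person would: the job done as asked, in the order asked, and still so for the second after the job is handed in, with the robot touching nothing.
It also fails if it takes over 61 s, if anything falls off the work surface, if the arm or the gripper's body presses on something with over 40 N, if the wrist force passes 120 N, or if a joint passes its speed limit or range.

## Working session

There is one attempt and no reset: what is moved stays moved. The work goes in short steps, Python scripts to look and compute and a shell command to move; the robot and the scene stay as the last step left them, time stands still between calls to the robot, and variables do not carry over. Pictures are saved under pics/ and viewed, at most 10 in all, crops included, and the job is handed in when it is done.

```bash
mkdir -p pics; cat > h.py <<'E'
import numpy as np, cv2
from plant import r
from scipy.spatial.transform import Rotation as R
def cam(n):
    p=r.camera_params(n); return [np.array(p[k],float) for k in("mtx","distortion","rvec","tvec")]
def proj(n,P):
    K,D,rv,tv=cam(n); return cv2.projectPoints(np.array(P,float).reshape(-1,1,3),rv,tv,K,D)[0].reshape(-1,2)
def ray(n,uv):
    K,D,rv,tv=cam(n); M=cv2.Rodrigues(rv)[0]
    q=cv2.undistortPoints(np.array(uv,float).reshape(-1,1,2),K,D).reshape(-1,2)
    d=np.c_[q,np.ones(len(q))]@M; return -M.T@tv.ravel(), d/np.linalg.norm(d,axis=1)[:,None]
def onz(n,uv,z):
    o,d=ray(n,uv); return o+d*((z-o[2])/d[:,2])[:,None]
def tri(a,b): # side uv, top uv
    (o1,d1),(o2,d2)=ray("side",[a]),ray("top",[b])
    A=np.c_[d1[0],-d2[0]]; s=np.linalg.lstsq(A,o2-o1,rcond=None)[0]
    p,q=o1+s[0]*d1[0],o2+s[1]*d2[0]; return (p+q)/2,np.linalg.norm(p-q)
E
python3 - <<'E'
from h import *
print(r.get_state())
for n in("side","top"):
    cv2.imwrite(f"pics/{n}0.png",r.capture(n)[:,:,::-1]); K,D,rv,tv=cam(n); print(n,K[0,0],ray(n,[[280,210]]))
E
```

```text
{'time_s': 0.0, 'joints': array([-5.54567998e+01,  2.05934497e+01,  6.31354754e-01, -2.07912230e-02,
       -7.01370673e+01, -1.65079974e+01]), 'qd': array([-0.09894578,  0.0403944 ,  0.14173761,  0.04907525,  0.03795987,
       -0.02974028]), 'joint_torque': array([-5.38078948e-04, -5.82715917e+01,  2.93045139e+01,  6.99713096e+00,
        6.86232830e-03, -1.04515620e-04]), 'tcp_pos': array([ 0.20881482, -0.64137633,  0.24457945]), 'eef_rot': array([ 1.79899371e+02, -9.44066353e-03, -1.61971870e+02]), 'contact_force': array([-0.18417414, -0.52530437,  0.29851464]), 'moment': array([ 0.00091684,  0.06173268, -0.03293766]), 'gripper_force': 0.0, 'gripper_width': 0.08769025829790249}
side 458.8798443740579 (array([0.50127063, 1.04267458, 0.96992599]), array([[ 0.02624779, -0.80149266, -0.59742829]]))
top 414.85257383465824 (array([0.41334254, 0.00624778, 1.46908828]), array([[ 0.08287112,  0.00107613, -0.99655969]]))
```

View pics/side0.png

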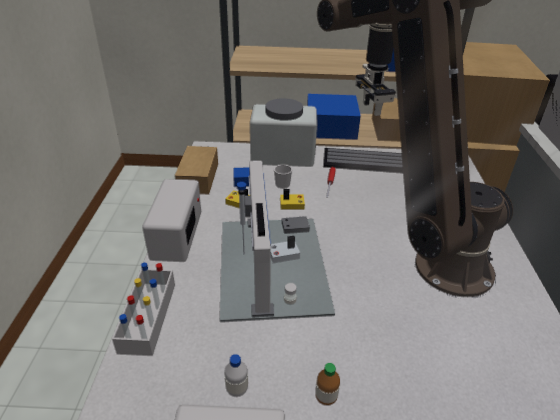

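View pics/top0.png

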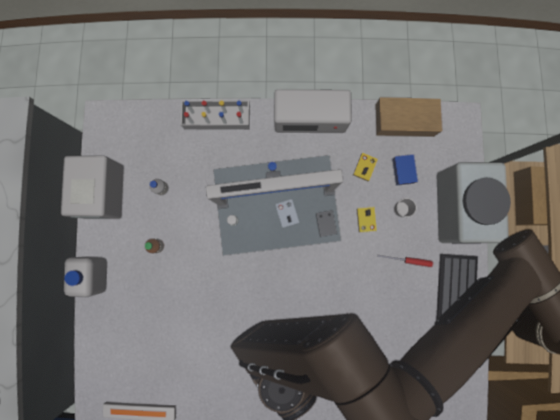

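Side view: the silver block with a black handle is at (285,250), and the spare is at (295,224). The yellow look-alikes are off the deck at (292,200) and (236,198). In the top view the silver block is at (288,213), the spare at (327,223), the yellow ones at (366,168) and (367,219), and the blue cap at (272,167). The silver block fits the description: aluminium, black handle, on the deck. I'll confirm it in enlarged crops.

```bash
python3 - <<'E'
import cv2
a=cv2.imread("pics/top0.png")[150:260,205:350]; cv2.imwrite("pics/topc.png",cv2.resize(a,None,fx=5.4,fy=5.4,interpolation=cv2.INTER_CUBIC))
a=cv2.imread("pics/side0.png")[170:320,210:335]; cv2.imwrite("pics/sidec.png",cv2.resize(a,None,fx=4,fy=4,interpolation=cv2.INTER_CUBIC))
E
```

```text
(no output)
```

View pics/topc.png

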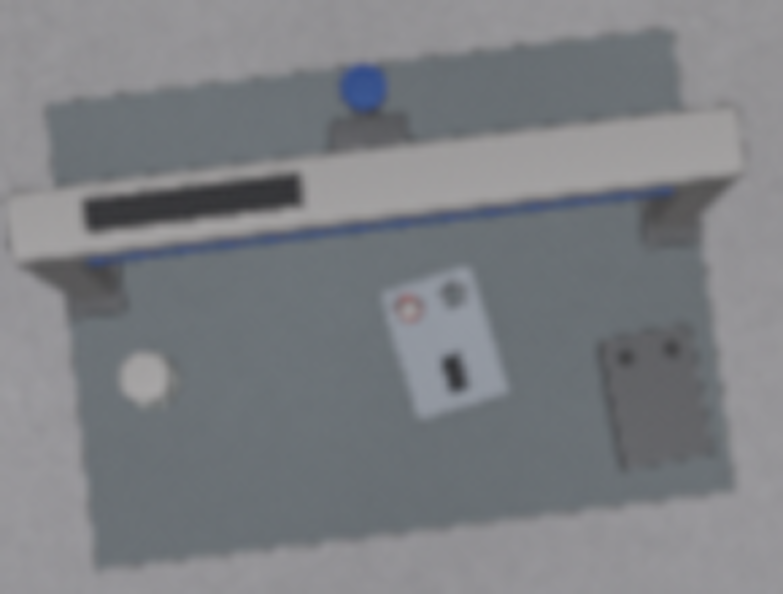

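View pics/sidec.png

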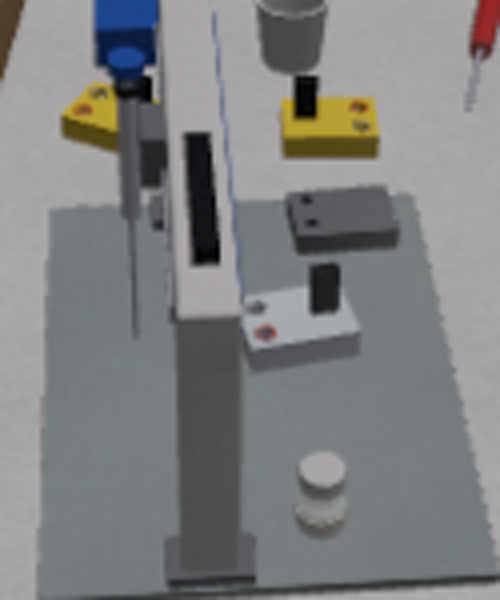

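The crops confirm it: a silver block with a red ring at (408,308) and a grey ring at (453,294) in the top crop, and a black handle at (455,372). The yellow ones lie off the deck. The needle tip is at (136,338) in the side crop.

```bash
python3 - <<'E'
from h import *
from scipy.optimize import least_squares
T=lambda P:(np.array(P)+.5)/5.4-.5+[205,150]
S=lambda P:(np.array(P)+.5)/4-.5+[210,170]
def fit(P,uvT,Q=None,uvS=None,x0=None):
    def f(x):
        c,s=np.cos(x[2]),np.sin(x[2]); M=np.array([[c,-s,0],[s,c,0],[0,0,1]]); t=[x[0],x[1],0]
        e=[(proj("top",P@M.T+t)-uvT).ravel()]
        if Q is not None: e.append((proj("side",Q@M.T+t)-uvS).ravel())
        return np.concatenate(e)
    s=least_squares(f,x0); return s.x,np.round(s.fun.reshape(-1,2),1).tolist()
deck=np.array([[.07,.21,.012],[.07,-.21,.012],[-.24,-.21,.012],[-.24,.21,.012]])
# station; cap ~0.301 high; beam edge
P=np.r_[deck,[[0,0,.301]]]; uv=T([[47,104],[673,30],[733,489],[97,569],[363,87]])
Q=np.r_[deck[[1,0]],[[-.24,-.21,.012],[0,0,.052],[0,0,.301]]]; us=S([[50,207],[38,596],[412,196],[136,338],[127,53]])
for a in((P,uv),(P,uv,Q,us)): 
    x,e=fit(*a,x0=[.6,0,0]); print("station",x[:2],np.degrees(x[2]),e)
z=.037
B=np.array([[.0425,.03,z],[.0425,-.03,z],[-.0425,-.03,z],[-.0425,.03,z],[.028,.015,z],[.028,-.015,z],[-.022,0,.079]])
uv=T([[382,290],[470,265],[508,395],[420,418],[408,308],[453,294],[453,363]])
QB=np.array([[.028,.015,z],[.028,-.015,z],[-.022,0,.079],[-.0425,.03,z],[.0425,.03,z]])
us=S([[265,333],[257,307],[324,266],[359,330],[249,352]])
for a in((B,uv),(B,uv,QB,us)):
    y,e=fit(*a,x0=[.55,0,0]); print("block",y[:2],np.degrees(y[2]),e)
print("tip tri-side at station xy", proj("side",[[x[0],x[1],h] for h in(.049,.052,.055)]),S([136,338]))
E
```

```text
station [0.63841668 0.03161474] 7.276502818695003 [[-0.5, -0.2], [0.2, -0.5], [0.7, 0.7], [-0.4, 0.4], [0.0, -0.4]]
station [0.63875873 0.03236986] 7.3347030793749 [[-0.7, -0.2], [-0.1, -0.7], [0.5, 0.6], [-0.5, 0.4], [-0.2, -0.5], [0.0, -0.4], [0.0, 0.5], [0.7, -1.0], [0.2, -1.0], [-0.3, -0.0]]
block [ 0.52306315 -0.01580483] 16.655235970793676 [[-0.3, 0.1], [0.0, -0.1], [-0.1, -0.7], [-0.4, -0.0], [0.2, -0.4], [0.2, -0.2], [0.4, 1.2]]
block [ 0.52296828 -0.01537888] 17.00740436735495 [[-0.5, 0.2], [-0.2, -0.1], [-0.1, -0.7], [-0.5, 0.0], [0.1, -0.3], [0.0, -0.2], [0.3, 1.3], [-0.2, -0.3], [-0.5, -0.2], [0.1, 0.2], [0.1, 0.1], [0.3, -1.0]]
tip tri-side at station xy [[243.86326886 253.89890825]
 [243.83390623 253.14448384]
 [243.80446739 252.38808859]] [243.625 254.125]
```

```bash
cat >> h.py <<'E'
def row(p,lean,yaw):
    s=r.get_state(); M=R.from_euler("xyz",s["eef_rot"],degrees=True)
    G=R.from_euler("xyz",[180,0,180+yaw],degrees=True)*R.from_rotvec([0,-np.radians(lean),0])
    print(np.round(M.inv().apply(np.array(p)-s["tcp_pos"])*1e3,1),np.round((M.inv()*G).as_rotvec(),3))
def st():
    s=r.get_state(); M=R.from_euler("xyz",s["eef_rot"],degrees=True).as_matrix(); z=M[:,2]
    print(round(s["time_s"],2),s["tcp_pos"].round(4),"lean",np.degrees(np.arctan2(np.hypot(*z[:2]),-z[2])).round(1),"yaw(y)",np.degrees(np.arctan2(-M[0,1],M[1,1])).round(2),"F",s["contact_force"].round(1),"w",round(s["gripper_width"]*1e3,1),s["gripper_force"],"q",s["joints"].round(0))
E
python3 -c "
from h import *
row([.44,-.041,.22],0,17); row([.45,-.038,.139],35,17)"
```

```text
[-405.6  499.4   25.4] [ 0.002 -0.     0.018]
[-416.1  499.   106.4] [ 0.007 -0.611  0.017]
```

```bash
python3 -m pendant '[[-200,250,12,0,0,0.01],[-200,250,12,0,0,0.01],[-200,250,12,0,0,0.01],[-200,250,12,0,0,0.01],[-200,250,12,0,0,0.01],[-200,250,12,0,0,0.01],[-416,499,26,0.002,-0.3,0.018],[-416,499,26,0.002,-0.3,0.018],[-416,499,26,0.002,-0.3,0.018],[-416,499,60,0.005,-0.611,0.018],[-416,499,60,0.007,-0.611,0.018],[-416,499,80,0.007,-0.611,0.018],[-416,499,80,0.007,-0.611,0.018],[-416,499,80,0.007,-0.611,0.018]]' 50 20; python3 -c "
from h import *
st();row([.502,-.022,.065],35,17)"
```

```text
time_s: 1.85
tcp_pos: [0.4534, -0.0463, 0.1674]
eef_rot: [179.2, 34.7, -163.0]
contact_force: [1.1, 0.9, -0.3]
gripper_width: 0.0502
gripper_force: 0.0
1.85 [ 0.4534 -0.0463  0.1674] lean 34.7 yaw(y) 17.44 F [ 1.1  0.9 -0.3] w 50.2 0.0 q [ 20. -12. -58.   5.  -9. -97.]
[ 14.2   7.5 114.8] [ 0.013 -0.006  0.   ]
```

```bash
python3 -m pendant '[[14,7.5,30,0.013,0,0],[14,7.5,60,0.013,0,0],[14,7.5,60,0.013,0,0],[14,7.5,60,0.013,0,0],[14,7.5,60,0.013,0,0]]'; python3 - <<'E'
from h import *
st();row([.502,-.022,.065],35,17)
for n,(y,x) in dict(top=(170,220),side=(190,230)).items():
    a=r.capture(n)[y:y+85,x:x+110,::-1]
    cv2.imwrite(f"pics/{n}1.png",cv2.resize(a,None,fx=7,fy=7,interpolation=cv2.INTER_CUBIC))
a,b=cv2.imread("pics/top1.png"),cv2.imread("pics/side1.png")
cv2.imwrite("pics/both1.png",cv2.resize(np.vstack([a,b]),(380,590)))
E
```

```text
time_s: 2.48
tcp_pos: [0.4708, -0.0401, 0.1191]
eef_rot: [178.8, 34.5, -163.0]
contact_force: [0.1, -0.2, 0.9]
gripper_width: 0.05
gripper_force: 0.0
2.48 [ 0.4708 -0.0401  0.1191] lean 34.5 yaw(y) 17.65 F [ 0.1 -0.2  0.9] w 50.0 0.0 q [ 19.  -3. -58.  -2.  -0. -90.]
[ 1.7  6.9 64.6] [ 0.02 -0.01 -0.  ]
```

View pics/both1.png

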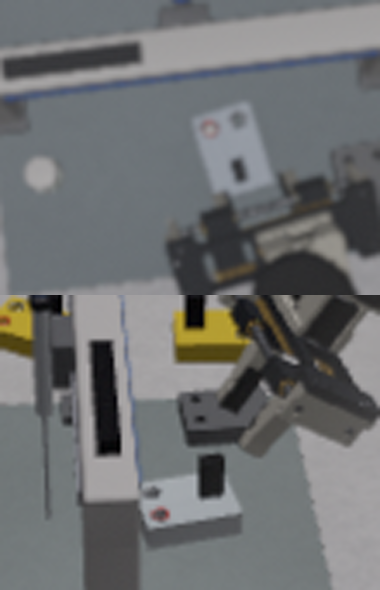

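The arm is against its joint 3 and joint 5 limits, so 35° isn't feasible this close in. The block, spare and vial are undisturbed. I'll estimate the arm's planar kinematics to find which lean works where.

```bash
cat > kin.py <<'E'
from h import *
s=r.get_state()
# (j2,j3,j5,r,z,sd)
D=[(20.59,.63,-70.14,.6745,.2446,1e-3),(-12,-58,-9,np.hypot(.4534,.0463),.1674,6e-3)]
D.append((*s["joints"][[1,2,4]],np.hypot(*s["tcp_pos"][:2]),s["tcp_pos"][2],1e-3))
def co(j2,j3,j5):
    a,b,c=np.radians([j2,j2-j3,j2-j3-j5+90]); S,C=np.sin,np.cos
    return np.array([[1,0,S(a),S(b),C(b),S(c)],[0,1,C(a),C(b),-S(b),C(c)]])
x0=np.array([0.02,.4,.4,.03,.43,.3]); A,b=[np.eye(6)/.1],[x0/.1]
for d in D: A.append(co(*d[:3])/d[5]); b.append(np.array(d[3:5])/d[5])
p=np.linalg.lstsq(np.vstack(A),np.concatenate(b),rcond=None)[0]; print(p.round(3))
from scipy.optimize import least_squares
def ik(rr,z,lean):
    f=lambda q:co(q[0],q[1],q[0]-q[1]-90+lean)@p-[rr,z]
    q=least_squares(f,[0,-40]).x; return np.round([q[0],q[1],q[0]-q[1]-90+lean],0), np.abs(f(q)).max().round(3)
for rr in(.5,.53,.56,.59):
    for l in(0,15,20,25,30,35): print(rr,l,*ik(rr,.065,l))
E
python3 kin.py
```

```text
[ 0.048  0.312  0.521 -0.033  0.485  0.358]
0.5 0 [ 18. -31. -41.] 0.0
0.5 15 [ 11. -43. -21.] 0.0
0.5 20 [ 10. -47. -13.] 0.0
0.5 25 [ 10. -50.  -5.] 0.0
0.5 30 [ 10. -54.   4.] 0.0
0.5 35 [ 11. -57.  14.] 0.0
0.53 0 [ 20. -27. -43.] 0.0
0.53 15 [ 14. -39. -22.] 0.0
0.53 20 [ 13. -43. -14.] 0.0
0.53 25 [ 12. -47.  -6.] 0.0
0.53 30 [ 12. -50.   3.] 0.0
0.53 35 [ 13. -54.  12.] 0.0
0.56 0 [ 22. -23. -44.] 0.0
0.56 15 [ 16. -36. -23.] 0.0
0.56 20 [ 15. -39. -16.] 0.0
0.56 25 [ 14. -43.  -7.] 0.0
0.56 30 [ 14. -47.   1.] 0.0
0.56 35 [ 15. -50.  11.] 0.0
0.59 0 [ 25. -19. -46.] 0.0
0.59 15 [ 19. -32. -25.] 0.0
0.59 20 [ 17. -36. -17.] 0.0
0.59 25 [ 17. -40.  -9.] 0.0
0.59 30 [ 17. -43.  -0.] 0.0
0.59 35 [ 17. -47.   9.] 0.0
```

```bash
cat > kin.py <<'E'
from h import *
from scipy.optimize import least_squares
def fk(q,p):
    j=np.radians(q); rot=lambda a,t:R.from_rotvec(np.array(a)*t)
    Z=rot([0,0,1.],j[0]); A=rot([0,1.,0],j[1]); B=rot([0,1.,0],j[1]-j[2])
    W=B*rot([1.,0,0],j[3])*rot([0,1.,0],-j[4]); 
    pos=np.array([p[0],p[6],p[1]])+A.apply([0,0,p[2]])+B.apply([p[4],0,p[3]])+W.apply([p[5],0,0])
    T=W*rot([1.,0,0],j[5]); return Z.apply(pos),Z*T
D=[(np.array([-55.457,20.59,.63,-.02,-70.137,-16.508]),np.array([.2088,-.6414,.2446]),np.array([179.9,0,-161.97]))]
D+=[(np.array(q),np.array(x),np.array(e)) for q,x,e in __import__("json").load(open("poses.json"))]
x0=np.array([0.05,.35,.45,.0,.45,.3,-.19])
w=np.array([.1,.1,.1,.1,.1,.1,.1])
p=least_squares(lambda p:np.r_[np.concatenate([(fk(q,p)[0]-x)/1e-3 for q,x,e in D]),(p-x0)/w],x0).x
# tool offset: fk frame -> tool frame
Os=[fk(q,p)[1].inv()*R.from_euler("xyz",e,degrees=True) for q,x,e in D]; O=Os[0]
lo=np.array([-176,-82,-58.2,-173.8,-174.7,-.2]); lo=np.array([-176.03,-82.01,-58.28,-173.87,-174.79,-173.66]); hi=np.array([176,121.7,71.7,95.5,-.11,173.66])
def ik(pos,lean,yaw,q0):
    G=R.from_euler("xyz",[180,0,180+yaw],degrees=True)*R.from_rotvec([0,-np.radians(lean),0])
    def f(q):
        x,T=fk(q,p); return np.r_[(x-pos)*1e3,np.degrees((G.inv()*T*O).as_rotvec())*5]
    best=None
    for g in [q0]+[np.r_[q0[:3],a,-15,b] for a in(-150,-90,0,80) for b in(-150,-60,30,120)]:
        s=least_squares(f,np.clip(g,lo+1,hi-1),bounds=(lo,hi))
        if best is None or s.cost<best.cost-.01: best=s
        if best.cost<.05: break
    return best.x.round(1),best.cost.round(2)
E
python3 - <<'E'
from h import *; import json
s=r.get_state(); json.dump([[s[k].tolist() for k in("joints","tcp_pos","eef_rot")]],open("poses.json","w"))
from kin import *
print(p.round(3)); print([fk(q,p)[0]-x for q,x,e in D]); print([np.degrees((O.inv()*o).as_rotvec()).round(2) for o in Os])
q0=s["joints"]
for P,yaws in(((.502,-.022,.065),(17,)),((.45,-.038,.139),(17,)),((.591,.011,.065),(7.3,17))):
  for yaw in yaws:
    for l in(0,20,25,30,35): print(P,yaw,l,*ik(np.array(P),l,yaw,q0))
E
```

```text
[ 0.062  0.328  0.457 -0.054  0.471  0.299 -0.192]
[array([-2.64789461e-05, -1.05230993e-05,  5.71584482e-06]), array([-4.29949895e-06,  2.80776990e-05, -3.51761171e-06])]
[array([0., 0., 0.]), array([ 6.0000e-02, -1.0000e-02,  1.5041e+02])]
(0.502, -0.022, 0.065) 17 0 [ 19.9  18.3 -32.   -0.  -39.7  59.9] 0.0
(0.502, -0.022, 0.065) 17 20 [ 20.7  11.9 -46.1  -6.2 -12.1  66.5] 0.0
(0.502, -0.022, 0.065) 17 25 [ 21.   11.7 -49.4 -23.5  -4.3  84. ] 0.0
(0.502, -0.022, 0.065) 17 30 [  21.3   12.4  -52.5 -155.9   -5.3 -143.3] 0.0
(0.502, -0.022, 0.065) 17 35 [  21.6   14.2  -55.4 -169.4  -14.7 -129.4] 0.0
(0.45, -0.038, 0.139) 17 0 [ 20.3   2.8 -37.5  -0.  -49.8  60.3] 0.0
(0.45, -0.038, 0.139) 17 20 [ 21.4  -8.6 -51.3  -3.3 -27.4  64. ] 0.0
(0.45, -0.038, 0.139) 17 25 [ 21.8 -10.8 -54.8  -5.6 -21.2  66.5] 0.0
(0.45, -0.038, 0.139) 17 30 [ 22.2 -12.4 -58.3 -10.5 -14.5  71.6] 0.0
(0.45, -0.038, 0.139) 17 35 [ 19.6 -10.6 -58.3  -1.5  -9.1  60.6] 112.14
(0.591, 0.011, 0.065) 7.3 0 [ 20.   26.5 -18.7  -0.  -44.8  69.7] 0.0
(0.591, 0.011, 0.065) 7.3 20 [ 22.8  19.6 -34.1 -17.5 -17.8  88.3] 0.0
(0.591, 0.011, 0.065) 7.3 25 [ 23.7  19.  -37.7 -36.7 -11.5 108.1] 0.0
(0.591, 0.011, 0.065) 7.3 30 [ 24.6  19.1 -41.  -82.8  -8.6 154.8] 0.0
(0.591, 0.011, 0.065) 7.3 35 [  25.6   19.9  -44.2 -125.8  -12.8 -161.4] 0.0
(0.591, 0.011, 0.065) 17 0 [ 20.   26.5 -18.7  -0.  -44.8  60. ] 0.0
(0.591, 0.011, 0.065) 17 20 [ 20.7  20.  -33.5  -4.4 -16.6  64.6] 0.0
(0.591, 0.011, 0.065) 17 25 [ 20.9  19.5 -36.9 -10.7  -8.9  71. ] 0.0
(0.591, 0.011, 0.065) 17 30 [ 21.1  19.6 -40.1 -78.1  -2.1 138.6] 0.0
(0.591, 0.011, 0.065) 17 35 [  21.3   20.4  -43.  -163.4   -8.7 -135.9] 0.0
```

```bash
sed -i 's/rot(\[1.,0,0\],j\[5\])/rot([1.,0,0],-j[5])/' kin.py
python3 - <<'E'
import re
s=open("h.py").read()
s=s.replace("def row(p,lean,yaw):","def row(p,lean,yaw,flip=1):").replace('np.radians(lean),0])\n','np.radians(lean),0])*R.from_rotvec([0,0,np.pi*flip])\n')
open("h.py","w").write(s)
s=open("kin.py").read()
s=s.replace("def ik(pos,lean,yaw,q0):","def ik(pos,lean,yaw,q0,flip=1):").replace('np.radians(lean),0])\n','np.radians(lean),0])*R.from_rotvec([0,0,np.pi*flip])\n')
open("kin.py","w").write(s)
E
python3 - <<'E'
from kin import *
print([np.degrees((O.inv()*o).as_rotvec()).round(2) for o in Os])
row([.45,-.038,.17],20,17,0)
q0=np.array([21,5,-45,-5,-20,85.])
for P,l,y in(((.45,-.038,.17),20,17),((.502,-.022,.065),20,17),((.55,0,.065),20,7.3),((.5,-.003,.15),20,7.3),((.5,-.003,.15),33,7.3),((.53,.0,.11),33,7.3),((.56,.005,.065),33,7.3),((.591,.011,.065),33,7.3)):
    a,c=ik(np.array(P),l,y,q0); q0=a; print(P,l,y,a,c)
E
```

```text
[array([0., 0., 0.]), array([0.  , 0.05, 3.36])]
[-12.8   9.1 -52.8] [0.021 0.252 0.003]
(0.45, -0.038, 0.17) 20 17 [ 21.4 -13.8 -49.8  -2.7 -34.1  83.7] 0.0
(0.502, -0.022, 0.065) 20 17 [ 20.7  11.9 -46.2  -6.1 -11.9  80.5] 0.0
(0.55, 0, 0.065) 20 7.3 [ 23.6  15.9 -40.2 -20.9 -15.6  54.4] 0.0
(0.5, -0.003, 0.15) 20 7.3 [ 26.4  -3.7 -45.2 -12.9 -30.1  60.8] 0.0
(0.5, -0.003, 0.15) 33 7.3 [ 30.4  -8.6 -55.  -45.  -17.6  26.8] 0.0
(0.53, 0.0, 0.11) 33 7.3 [ 28.1   4.7 -51.7 -78.5 -11.4  -5.9] 0.0
(0.56, 0.005, 0.065) 33 7.3 [  26.5   17.1  -47.5 -120.6  -12.   -47.3] 0.0
(0.591, 0.011, 0.065) 33 7.3 [  25.2   19.5  -43.  -113.4  -10.5  -38.9] 0.0
```

```bash
sed -i 's/rot(\[1.,0,0\],j\[3\])/rot([1.,0,0],-j[3])/' kin.py
python3 - <<'E'
from kin import *
print([np.degrees((O.inv()*o).as_rotvec()).round(2) for o in Os])
N=np.array([.6387,.0322])
for y in(-5,0,4,7.3,12):
  for l in(28,30,32,34):
    c,s=np.cos(np.radians(y)),np.sin(np.radians(y)); h=N+np.array([[c,-s],[s,c]])@[-.053,-.015]
    q0=np.array([24,19,-41,60,-10,0.])
    a,e=ik(np.r_[h,.065],l,y,q0); print(y,l,h.round(3),a,e)
E
```

```text
[array([0., 0., 0.]), array([0.  , 0.01, 0.  ])]
-5 28 [0.585 0.022] [ 29.8  18.5 -40.6  65.4 -17.2  -5.9] 0.0
-5 30 [0.585 0.022] [ 30.6  18.6 -41.9  76.  -17.5 -17.2] 0.0
-5 32 [0.585 0.022] [ 31.4  18.8 -43.2  86.2 -18.4 -28. ] 0.0
-5 34 [0.585 0.022] [ 32.2  19.2 -44.4  95.3 -19.8 -37.8] 0.0
0 28 [0.586 0.017] [ 27.7  18.4 -40.7  66.1 -13.8  -0.4] 0.0
0 30 [0.586 0.017] [ 28.3  18.6 -42.   79.8 -13.9 -14.6] 0.0
0 32 [0.586 0.017] [ 29.   18.8 -43.3  92.8 -14.9 -28.1] 0.0
0 34 [0.586 0.017] [ 29.6  18.5 -43.8  95.5 -16.1 -31.3] 19.2
4 28 [0.587 0.014] [ 25.9  18.5 -40.5  65.2 -11.1   5.6] 0.0
4 30 [0.587 0.014] [ 26.4  18.7 -41.8  82.7 -11.1 -12.2] 0.0
4 32 [0.587 0.014] [ 26.9  18.7 -42.9  95.5 -12.  -25.4] 1.86
4 34 [0.587 0.014] [ 27.5  18.2 -43.2  95.5 -12.9 -25.8] 52.33
7.3 28 [0.588 0.011] [ 24.4  18.7 -40.2  62.5  -8.9  12.6] 0.0
7.3 30 [0.588 0.011] [ 24.8  18.8 -41.5  84.6  -8.7  -9.8] 0.0
7.3 32 [0.588 0.011] [ 25.1  18.7 -42.3  95.5  -9.4 -21. ] 9.19
7.3 34 [0.588 0.011] [ 25.6  18.1 -42.5  95.5 -10.1 -21.3] 81.99
12 28 [0.59  0.007] [ 22.2  19.1 -39.5  51.9  -6.   29.3] 0.0
12 30 [0.59  0.007] [ 22.4  19.2 -40.8  85.9  -5.2  -4.9] 0.0
12 32 [0.59  0.007] [ 22.6  18.8 -41.3  95.5  -5.6 -14.7] 21.16
12 34 [0.59  0.007] [ 22.8  18.3 -41.5  95.5  -6.1 -14.8] 116.26
```

```bash
python3 -m pendant '[[-13,9,-53,0.02,0.1,0],[-13,9,-53,0.02,0.252,0],[-13,9,-53,0.02,0.252,0],[-13,9,-53,0.02,0.252,0]]' && python3 -m pendant '[[0,0,0,0,0,-1.57],[0,0,0,0,0,-1.57],[0,0,0,0,0,-1.57],[0,0,0,0,0,-1.57],[0,0,0,0,0,-1.57],[0,0,0,0,0,-1.57],[0,0,0,0,0,-1.57],[0,0,0,0,0,-1.57],[0,0,0,0,0,-1.57]]' && python3 -m pendant '[[0,0,0,0,0,-1.57],[0,0,0,0,0,-1.57],[0,0,0,0,0,-1.57],[0,0,0,0,0,-1.57],[0,0,0,0,0,-1.57],[0,0,0,0,0,-1.57],[0,0,0,0,0,-1.57],[0,0,0,0,0,-1.57],[0,0,0,0,0,-1.57],[0,0,0,0,0,-1.57]]' ; python3 -c "
from h import *
st();row([.502,-.022,.065],20,17);row([.487,-.0266,.107],20,17)"
```

```text
time_s: 3.08
tcp_pos: [0.4498, -0.0379, 0.1688]
eef_rot: [-180.0, 20.0, -162.9]
contact_force: [-0.9, 0.3, -0.2]
gripper_width: 0.0497
gripper_force: 0.0
time_s: 4.2
tcp_pos: [0.4488, -0.0385, 0.1674]
eef_rot: [-160.2, -0.1, -72.7]
contact_force: [0.2, -0.3, 0.1]
gripper_width: 0.05
gripper_force: 0.0
time_s: 5.45
tcp_pos: [0.449, -0.0384, 0.1677]
eef_rot: [-180.0, -19.8, 17.0]
contact_force: [-0.4, 0.3, 0.2]
gripper_width: 0.0502
gripper_force: 0.0
5.45 [ 0.449  -0.0384  0.1677] lean 19.8 yaw(y) -162.99 F [-0.4  0.3  0.2] w 50.2 0.0 q [ 22.  -8. -48.   3. -30.  83.]
[ 17.4  -0.2 115.4] [-0.     0.004  0.   ]
[16.9 -0.2 70.6] [-0.     0.004  0.   ]
```

```bash
python3 -m pendant '[[17,0,10,0,0.004,0],[17,0,40,0,0.004,0],[17,0,70,0,0.004,0],[17,0,85,0,0.004,0],[17,0,100,0,0.004,0],[17,0,108,0,0.004,0],[17,0,115,0,0.004,0],[17,0,115,0,0.004,0],[17,0,115,0,0.004,0]]'; python3 - <<'E'
from h import *
st();row([.502,-.022,.065],20,17)
a=[cv2.resize(r.capture(n)[y:y+65,x:x+85,::-1],None,fx=4.6,fy=4.6,interpolation=cv2.INTER_CUBIC) for n,y,x in(("top",175,240),("side",215,245))]
cv2.imwrite("pics/both2.png",np.hstack(a))
E
```

```text
time_s: 6.58
tcp_pos: [0.5029, -0.0217, 0.0674]
eef_rot: [180.0, -20.2, 17.1]
contact_force: [0.2, 1.0, -0.5]
gripper_width: 0.0497
gripper_force: 0.0
6.58 [ 0.5029 -0.0217  0.0674] lean 20.2 yaw(y) -162.95 F [ 0.2  1.  -0.5] w 49.7 0.0 q [ 21.   8. -52.   7. -10.  79.]
[-1.7 -0.   1.9] [-0.    -0.003  0.001]
```

View pics/both2.png

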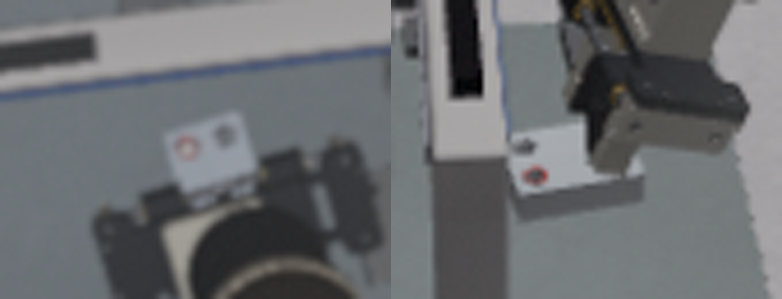

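```bash
python3 -m pendant '[[0,0,0,0,0,0],[0,0,0,0,0,0],[0,0,0,0,0,0],[0,0,0,0,0,0],[0,0,0,0,0,0],[0,0,0,0,0,0]]' 0 15; python3 -c "
from h import *
st();s=r.get_state();print(s['moment'].round(2));z=s['tcp_pos'][2];row([.55,.0094,z],20.2,5)
row([.526,-.006,z],20.2,11)"
```

```text
time_s: 7.42
tcp_pos: [0.5028, -0.0218, 0.067]
eef_rot: [180.0, -20.1, 17.1]
contact_force: [-0.8, -1.3, 1.6]
gripper_width: 0.0119
gripper_force: 15.0
7.42 [ 0.5028 -0.0218  0.067 ] lean 20.1 yaw(y) -162.94 F [-0.8 -1.3  1.6] w 11.9 14.999365210533142 q [ 21.   8. -52.   7. -10.  79.]
[-0.83  1.15 -0.14]
[ 50.9 -16.   18.7] [-0.072  0.001  0.198]
[25.2 -8.3  9.2] [-0.036  0.001  0.099]
```

```bash
python3 -m pendant '[[5,-1.6,1.9,-0.007,0,0.02],[10,-3.2,3.7,-0.014,0,0.04],[15,-4.8,5.6,-0.022,0,0.06],[20,-6.4,7.4,-0.029,0,0.08],[25.2,-8.3,9.2,-0.036,0.001,0.099],[25.2,-8.3,9.2,-0.036,0.001,0.099]]'; python3 -c "
from h import *
st();row([.55,.0094,.067],20.2,5)"
```

```text
time_s: 8.18
tcp_pos: [0.5266, -0.0074, 0.0696]
eef_rot: [-179.7, -19.8, 11.0]
contact_force: [-1.2, -0.1, -4.0]
gripper_width: 0.0121
gripper_force: 15.0
8.18 [ 0.5266 -0.0074  0.0696] lean 19.8 yaw(y) -168.86 F [-1.2 -0.1 -4. ] w 12.1 14.999881088733673 q [ 18.   9. -58.  36.  -3.  48.]
[ 23.7 -11.9  11.4] [-0.041  0.007  0.099]
```

Force z = -4 N and z is up 2.6 mm: joint 3 hit its limit, so the block has lifted slightly. I'll refit the kinematics with this pose and then lower it.

```bash
python3 - <<'E'
from h import *; import json
P=json.load(open("poses.json")); s=r.get_state(); P.append([s[k].tolist() for k in("joints","tcp_pos","eef_rot")])
P.append([[21,8,-52,7,-10,79],[.5029,-.0217,.0674],[180,-20.2,17.1]])
P.append([[22,-8,-48,3,-30,83],[.449,-.0384,.1677],[180,-19.8,17.]])
json.dump(P,open("poses.json","w")); print(s["joints"].round(2))
from kin import *
print(p.round(3)); print([((fk(q,p)[0]-x)*1e3).round(1) for q,x,e in D]); print([np.degrees((O.inv()*o).as_rotvec()).round(1) for o in Os])
q0=np.array([21,8,-50,7,-10,79.])
for P,ls,y in(((.503,-.0217,.067),(10,20),17),((.5266,-.0074,.067),(0,10,20),11),((.55,.0094,.067),(0,10,20),5),((.55,.0,.067),(10,20,),17),((.588,.011,.065),(20,25,30),5),((.588,.011,.065),(20,25,30),12)):
  for l in ls: print(P,l,y,*ik(np.array(P),l,y,q0))
E
```

```text
[ 17.8    9.25 -58.24  35.89  -3.44  47.8 ]
[ 0.181 -0.162  0.499  0.097  0.271  0.065 -0.19 ]
[array([-0.2,  3.2, -5.4]), array([-6. , -0.4, -3.6]), array([-14.5, -30.2, -12.9]), array([24.9, 19.3, 18. ]), array([-3.2, 11.7,  4. ])]
[array([0., 0., 0.]), array([0., 0., 0.]), array([0., 0., 0.]), array([-0.1,  0.1, -0.4]), array([-0.2, -0.3,  0.3])]
(0.503, -0.0217, 0.067) 10 17 [ 19.8   7.9 -56.3   1.8 -15.8  85.6] 0.0
(0.503, -0.0217, 0.067) 20 17 [ 19.8   7.1 -58.2  11.6  -4.8  75.7] 0.0
(0.5266, -0.0074, 0.067) 0 11 [ 20.4  11.5 -51.   -0.  -27.5  80.6] 0.0
(0.5266, -0.0074, 0.067) 10 11 [ 20.6  10.4 -52.9   5.7 -17.   75.1] 0.0
(0.5266, -0.0074, 0.067) 20 11 [ 20.8   9.5 -54.9  29.8  -6.7  51.1] 0.0
(0.55, 0.0094, 0.067) 0 5 [ 21.2  13.9 -47.3   0.  -28.8  73.8] 0.0
(0.55, 0.0094, 0.067) 10 5 [ 21.5  12.8 -49.2   9.  -18.5  65.2] 0.0
(0.55, 0.0094, 0.067) 20 5 [ 21.9  12.  -51.4  37.6  -9.4  36.9] 0.0
(0.55, 0.0, 0.067) 10 17 [ 20.3  12.9 -49.2   1.8 -18.   85. ] 0.0
(0.55, 0.0, 0.067) 20 17 [ 20.4  12.1 -51.2   9.7  -6.8  77.2] 0.0
(0.588, 0.011, 0.065) 20 5 [ 20.5  16.  -45.5  30.1 -10.5  45.7] 0.0
(0.588, 0.011, 0.065) 25 5 [ 20.7  15.7 -46.6  62.2  -7.4  13.7] 0.0
(0.588, 0.011, 0.065) 30 5 [ 20.8  15.3 -47.1  95.5  -7.9 -19.5] 10.74
(0.588, 0.011, 0.065) 20 12 [ 20.3  16.1 -45.4  18.1  -9.1  64.4] 0.0
(0.588, 0.011, 0.065) 25 12 [ 20.3  15.8 -46.6  50.3  -4.6  32.2] 0.0
(0.588, 0.011, 0.065) 30 12 [ 20.4  15.2 -46.6  95.5  -4.3 -12.9] 29.86
```

```bash
cat > kin2.py <<'E'
from h import *; import json
from scipy.optimize import least_squares
X,Y,Zx=np.eye(3)
def frames(q):
    j=np.radians(q); rot=lambda a,t:R.from_rotvec(np.array(a)*t)
    Z=rot(Zx,j[0]); A=Z*rot(Y,j[1]); B=Z*rot(Y,j[1]-j[2]); C=B*rot(X,-j[3]); W=C*rot(Y,-j[4]); T=W*rot(X,-j[5]); return Z,A,B,C,W,T
# columns: Z:xyz, A:z,(x), B:x,z, C:y,z, W:x,y,z
def J(q):
    Z,A,B,C,W,T=[f.as_matrix() for f in frames(q)]
    return np.c_[Z,A[:,2],B[:,0],B[:,2],C[:,1],C[:,2],W]
x0=np.array([.05,-.1,.35,.45,.45,0,-.05,0,.3,-.05,0]); sd=np.array([.1,.1,.1,.1,.1,.1,.1,.03,.1,.1,.1])
D=[([-55.457,20.59,.63,-.02,-70.137,-16.508],[.2088,-.6414,.2446],[179.9,0,-161.97],.7e-3)]
for i,(q,x,e) in enumerate(json.load(open("poses.json"))): D.append((q,x,e,4e-3 if q[0]==int(q[0]) else .7e-3))
Am=np.vstack([np.diag(1/sd)]+[J(d[0])/d[3] for d in D]); b=np.concatenate([x0/sd]+[np.array(d[1])/d[3] for d in D])
p=np.linalg.lstsq(Am,b,rcond=None)[0]
O=frames(D[0][0])[5].inv()*R.from_euler("xyz",D[0][2],degrees=True)
lo=np.array([-176.03,-82.01,-58.28,-173.87,-174.79,-173.66]); hi=np.array([176,121.7,71.7,95.5,-.11,173.66])
def ik(pos,lean,yaw,q0,flip=1):
    G=R.from_euler("xyz",[180,0,180+yaw],degrees=True)*R.from_rotvec([0,-np.radians(lean),0])*R.from_rotvec([0,0,np.pi*flip])
    f=lambda q:np.r_[(J(q)@p-pos)*1e3,np.degrees((G.inv()*frames(q)[5]*O).as_rotvec())*5]
    best=None
    for g in [q0]+[np.r_[q0[:3],a,-15,b] for a in(-150,-90,0,80) for b in(-90,0,90)]:
        s=least_squares(f,np.clip(g,lo+1,hi-1),bounds=(lo,hi))
        if best is None or s.cost<best.cost-.01: best=s
        if best.cost<.05: break
    return best.x.round(1),best.cost.round(2)
E
python3 - <<'E'
from kin2 import *
print(p.round(3)); print([((J(d[0])@p-d[1])*1e3).round(1) for d in D])
q0=np.array([21,8,-50,7,-10,79.])
for P,ls,y in(((.5266,-.0074,.067),(0,10,20),11),((.5266,-.0074,.067),(20,),17),((.55,.0094,.067),(0,10,20),5),((.55,.0,.067),(10,20,),17),((.588,.011,.065),(20,25,30),5),((.588,.011,.065),(20,25,30),17)):
  for l in ls: print(P,l,y,*ik(np.array(P),l,y,q0))
E
```

```text
[ 0.005 -0.004  0.192  0.592  0.459  0.004 -0.094 -0.002  0.348 -0.094
  0.002]
[array([-0.1, -0. ,  0. ]), array([ 0.1, -0.1, -0. ]), array([ 0., -0., -0.]), array([-2.6,  1.9,  0.8]), array([-0.2,  3.2, -0.3])]
(0.5266, -0.0074, 0.067) 0 11 [ 20.6  17.5 -31.1  -0.  -41.4  80.4] 0.0
(0.5266, -0.0074, 0.067) 10 11 [ 21.8  13.1 -40.5   4.2 -26.6  75.6] 0.0
(0.5266, -0.0074, 0.067) 20 11 [ 17.6   9.5 -58.3  36.2  -3.2  47.6] 2.89
(0.5266, -0.0074, 0.067) 20 17 [ 21.4  10.3 -49.6   8.4 -10.3  77.6] 0.0
(0.55, 0.0094, 0.067) 0 5 [ 21.4  19.4 -28.1   0.  -42.6  73.6] 0.0
(0.55, 0.0094, 0.067) 10 5 [ 23.4  15.  -38.8   7.  -26.9  65.7] 0.0
(0.55, 0.0094, 0.067) 20 5 [ 15.2  10.9 -58.3  51.9  -3.5  28.5] 25.08
(0.55, 0.0, 0.067) 10 17 [ 20.9  15.2 -36.3   1.4 -28.5  85. ] 0.0
(0.55, 0.0, 0.067) 20 17 [ 21.2  12.3 -46.3   7.2 -11.6  79. ] 0.0
(0.588, 0.011, 0.065) 20 5 [ 14.6  14.1 -54.4  51.3  -3.7  29.7] 7.99
(0.588, 0.011, 0.065) 25 5 [ 18.   14.  -51.1  31.5  -3.5  46.6] 273.14
(0.588, 0.011, 0.065) 30 5 [ 19.2  14.8 -45.9   2.3  -0.3  75.4] 658.73
(0.588, 0.011, 0.065) 20 17 [ 20.8  15.5 -41.2   5.7 -13.4  80.9] 0.0
(0.588, 0.011, 0.065) 25 17 [ 19.7  14.6 -48.4  15.5  -2.2  72.1] 4.38
(0.588, 0.011, 0.065) 30 17 [ 19.9  14.8 -45.1  -2.6  -0.1  90.1] 28.18
```

```bash
cat > scan.py <<'E'
from kin2 import *
N=np.array([.6387,.0322])
def allik(pos,lean,yaw,flip):
    G=R.from_euler("xyz",[180,0,180+yaw],degrees=True)*R.from_rotvec([0,-np.radians(lean),0])*R.from_rotvec([0,0,np.pi*flip])
    f=lambda q:np.r_[(J(q)@p-pos)*1e3,np.degrees((G.inv()*frames(q)[5]*O).as_rotvec())*5]
    S=[]
    for a in(-165,-110,-50,0,60):
      for j1 in(-40,0,25):
        s=least_squares(f,[j1,10,-45,a,-20,(90 if flip else -90)-a/1.2],bounds=(lo,hi),max_nfev=60,x_scale=30)
        if s.cost<.05 and not any(np.abs(s.x-t).max()<2 for t in S): S.append(s.x)
    return S
if __name__=="__main__":
  for y in(-10,0,7,14,20):
    for l in(27,30,33):
      c,s=np.cos(np.radians(y)),np.sin(np.radians(y)); h=N+np.array([[c,-s],[s,c]])@[-.053,-.015]
      for fl in(0,1):
        for q in allik(np.r_[h,.065],l,y,fl): print(y,l,fl,h.round(3),q.round(0))
E
python3 scan.py
```

```text
Traceback (most recent call last):
  File "scan.py", line 17, in <module>
    for q in allik(np.r_[h,.065],l,y,fl): print(y,l,fl,h.round(3),q.round(0))
             ~~~~~^^^^^^^^^^^^^^^^^^^^^^
  File "scan.py", line 9, in allik
    s=least_squares(f,[j1,10,-45,a,-20,(90 if flip else -90)-a/1.2],bounds=(lo,hi),max_nfev=60,x_scale=30)
ValueError: Initial guess is outside of provided bounds
```

```bash
sed -i 's/least_squares(f,\[j1/least_squares(f,np.clip([j1/; s/-a\/1.2\],bounds/-a\/1.2],lo+1,hi-1),bounds/' scan.py; python3 scan.py
```

```text
20 27 0 [ 0.594 -0.   ] [ 18.  15. -40.  -6.  -7. -82.]
20 27 1 [ 0.594 -0.   ] [ 18.  15. -40.  -6.  -7.  98.]
20 30 0 [ 0.594 -0.   ] [ 18.  15. -40. -13.  -5. -75.]
20 30 1 [ 0.594 -0.   ] [ 18.  15. -40. -13.  -5. 105.]
20 33 0 [ 0.594 -0.   ] [ 16.  15. -37. -25.  -6. -62.]
20 33 1 [ 0.594 -0.   ] [ 16.  15. -37. -25.  -6. 118.]
```

```bash
cat > scan2.py <<'E'
from scan import *
import itertools
B=R.from_euler("z",-7.3,degrees=True)
def clear(pos,l,y):
    G=R.from_euler("xyz",[180,0,180+y],degrees=True)*R.from_rotvec([0,-np.radians(l),0])
    g=np.array(list(itertools.product(np.linspace(-.039,.039,5),np.linspace(-.0965,.0965,15),-np.linspace(.047,.3,40))))
    w=B.apply(G.apply(g)+pos-np.r_[N,0]); d=np.maximum(np.abs(w-[-.045,0,.225])-[.02,.21,.025],0)
    return round(1e3*np.linalg.norm(d,axis=1).min(),1)
for y in(14,16,18,20,23,26,30):
  for l in(27,30,33,36,39):
      h=N+R.from_euler("z",y,degrees=True).apply([-.056,-.015,0])[:2]
      S=allik(np.r_[h,.066],l,y,0)
      print(y,l,h.round(3),clear(np.r_[h,.066],l,y),[q.round(0).tolist() for q in S])
E
python3 scan2.py
```

```text
14 27 [0.588 0.004] 2.3 []
14 30 [0.588 0.004] 8.8 []
14 33 [0.588 0.004] 15.0 []
14 36 [0.588 0.004] 21.6 []
14 39 [0.588 0.004] 27.7 []
16 27 [0.589 0.002] 0.0 []
16 30 [0.589 0.002] 5.1 []
16 33 [0.589 0.002] 11.6 []
16 36 [0.589 0.002] 17.9 []
16 39 [0.589 0.002] 24.5 [[12.0, 14.0, -34.0, -45.0, -3.0, -42.0]]
18 27 [0.59  0.001] 0.0 []
18 30 [0.59  0.001] 1.0 []
18 33 [0.59  0.001] 7.9 []
18 36 [0.59  0.001] 14.5 [[15.0, 15.0, -37.0, -32.0, -3.0, -55.0]]
18 39 [0.59  0.001] 20.9 [[9.0, 14.0, -32.0, -50.0, -7.0, -33.0]]
20 27 [ 0.591 -0.001] 0.0 [[18.0, 15.0, -41.0, -6.0, -7.0, -82.0]]
20 30 [ 0.591 -0.001] 0.0 [[18.0, 15.0, -40.0, -13.0, -5.0, -75.0]]
20 33 [ 0.591 -0.001] 4.0 [[16.0, 15.0, -37.0, -25.0, -6.0, -62.0]]
20 36 [ 0.591 -0.001] 10.8 [[12.0, 15.0, -34.0, -39.0, -8.0, -45.0]]
20 39 [ 0.591 -0.001] 17.4 [[6.0, 15.0, -31.0, -53.0, -11.0, -27.0]]
23 27 [ 0.593 -0.003] 0.0 [[16.0, 15.0, -36.0, -15.0, -12.0, -69.0]]
23 30 [ 0.593 -0.003] 0.0 [[14.0, 15.0, -35.0, -23.0, -11.0, -60.0]]
23 33 [ 0.593 -0.003] 0.0 [[12.0, 15.0, -33.0, -33.0, -11.0, -49.0]]
23 36 [ 0.593 -0.003] 5.5 [[8.0, 15.0, -31.0, -44.0, -13.0, -35.0]]
23 39 [ 0.593 -0.003] 11.7 [[3.0, 15.0, -29.0, -55.0, -15.0, -20.0]]
26 27 [ 0.595 -0.006] 0.0 [[14.0, 16.0, -33.0, -21.0, -16.0, -59.0]]
26 30 [ 0.595 -0.006] 0.0 [[12.0, 16.0, -32.0, -28.0, -15.0, -50.0]]
26 33 [ 0.595 -0.006] 0.0 [[9.0, 16.0, -30.0, -37.0, -15.0, -40.0]]
26 36 [ 0.595 -0.006] 0.0 [[5.0, 16.0, -29.0, -47.0, -17.0, -28.0]]
26 39 [ 0.595 -0.006] 6.2 [[1.0, 16.0, -27.0, -56.0, -19.0, -15.0]]
30 27 [ 0.598 -0.009] 0.0 [[11.0, 16.0, -30.0, -26.0, -20.0, -49.0]]
30 30 [ 0.598 -0.009] 0.0 [[9.0, 16.0, -29.0, -33.0, -20.0, -40.0]]
30 33 [ 0.598 -0.009] 0.0 [[6.0, 16.0, -28.0, -40.0, -20.0, -31.0]]
30 36 [ 0.598 -0.009] 0.0 [[2.0, 16.0, -26.0, -49.0, -21.0, -20.0]]
30 39 [ 0.598 -0.009] 0.0 [[-2.0, 17.0, -26.0, -57.0, -23.0, -10.0]]
```

```bash
cat > scan3.py <<'E'
from kin2 import *
rng=np.random.default_rng(0)
def rik(pos,lean,yaw,flip,n=60,q0=None):
    G=R.from_euler("xyz",[180,0,180+yaw],degrees=True)*R.from_rotvec([0,-np.radians(lean),0])*R.from_rotvec([0,0,np.pi*flip])
    f=lambda q:np.r_[(J(q)@p-pos)*1e3,np.degrees((G.inv()*frames(q)[5]*O).as_rotvec())*5]
    S=[]
    for i in range(n):
        g=q0 if q0 is not None else rng.uniform([-60,-20,-58,-173,-60,-173],[60,60,10,95,-1,173])
        s=least_squares(f,np.clip(g,lo+.2,hi-.2),bounds=(lo,hi),max_nfev=80,x_scale=30)
        if s.cost<.05 and not any(np.abs(s.x-t).max()<3 for t in S): S.append(s.x)
        if q0 is not None: break
    return S
E
time python3 - <<'E'
from scan3 import *
N=np.array([.6387,.0322])
for y,l in((7.3,30),(7.3,35),(0,33),(12,33),(19,39)):
    h=N+R.from_euler("z",y,degrees=True).apply([-.054,-.015,0])[:2]
    for fl in(0,1): print(y,l,fl,[q.round(0).tolist() for q in rik(np.r_[h,.066],l,y,fl)])
for P,y,l in(((.503,-.022,.066),17,20),((.527,-.007,.067),11,20),((.527,-.007,.066),11,15),((.527,-.007,.066),17,20),((.527,-.007,.066),19,39),((.56,-.01,.066),19,39)):
    for fl in(1,): print(P,y,l,fl,[q.round(0).tolist() for q in rik(np.array(P),l,y,fl)])
E
```

```text
7.3 30 0 []
7.3 30 1 []
7.3 35 0 []
7.3 35 1 []
0 33 0 []
0 33 1 []
12 33 0 []
12 33 1 []
19 39 0 [[8.0, 15.0, -31.0, -51.0, -9.0, -30.0]]
19 39 1 [[8.0, 15.0, -31.0, -51.0, -9.0, 150.0]]
(0.503, -0.022, 0.066) 17 20 1 [[21.0, 9.0, -52.0, 7.0, -10.0, 79.0]]
(0.527, -0.007, 0.067) 11 20 1 []
(0.527, -0.007, 0.066) 11 15 1 [[22.0, 11.0, -47.0, 10.0, -17.0, 70.0]]
(0.527, -0.007, 0.066) 17 20 1 [[21.0, 10.0, -50.0, 9.0, -10.0, 77.0]]
(0.527, -0.007, 0.066) 19 39 1 [[5.0, 10.0, -36.0, -58.0, -11.0, 159.0]]
(0.56, -0.01, 0.066) 19 39 1 [[5.0, 12.0, -33.0, -56.0, -11.0, 156.0]]
real	0m23.707s
user	0m24.168s
sys	0m0.048s
```

The refit model matches to within a few mm. It shows a lean near 39° is only reachable at a tool yaw of about 18–20°, and there the body clears the beam by about 18 mm. I'll turn the block back to yaw 18 and set it down, then regrasp with that lean.

```bash
python3 - <<'E'
from h import *
row([.527,-.0075,.067],20,18)
from scan3 import *
for P,y,l in(((.527,-.0075,.067),18,20),((.49,-.02,.12),18,20),((.455,-.031,.16),18,20),((.455,-.031,.16),18,30),((.455,-.031,.16),18,39),((.467,-.027,.144),18,39),((.497,-.018,.105),18,39),((.527,-.0075,.066),18,39),((.5904,.001,.066),19,39)):
    print(P,y,l,[q.round(0).tolist() for q in rik(np.array(P),l,y,0,40)])
E
```

```text
[-0.6  0.2  2.6] [ 0.037  0.003 -0.114]
(0.527, -0.0075, 0.067) 18 20 [[21.0, 10.0, -48.0, 6.0, -11.0, -98.0]]
(0.49, -0.02, 0.12) 18 20 [[22.0, 1.0, -48.0, 3.0, -21.0, -97.0]]
(0.455, -0.031, 0.16) 18 20 [[22.0, -7.0, -48.0, 3.0, -29.0, -96.0]]
(0.455, -0.031, 0.16) 18 30 [[22.0, -10.0, -58.0, 10.0, -13.0, -104.0]]
(0.455, -0.031, 0.16) 18 39 []
(0.467, -0.027, 0.144) 18 39 []
(0.497, -0.018, 0.105) 18 39 [[18.0, 2.0, -49.0, -28.0, -0.0, -61.0]]
(0.527, -0.0075, 0.066) 18 39 [[6.0, 10.0, -37.0, -57.0, -9.0, -24.0]]
(0.5904, 0.001, 0.066) 19 39 [[8.0, 15.0, -31.0, -51.0, -9.0, -30.0]]
```

```bash
python3 -m pendant '[[-0.3,0,2,0.012,0.001,-0.04],[-0.5,0.1,2.4,0.025,0.002,-0.08],[-0.6,0.2,2.6,0.037,0.003,-0.114],[-0.6,0.2,2.6,0.045,0.003,-0.14],[-0.6,0.2,2.6,0.045,0.003,-0.14],[-0.6,0.2,2.6,0.045,0.003,-0.14]]'; python3 - <<'E'
from h import *
st();row([.527,-.0075,.067],20,20)
from scan3 import *
q=None
for P,y,l in(((.49,-.02,.12),20,20),((.455,-.031,.16),20,20),((.455,-.031,.16),30,20),((.455,-.031,.16),30,30),((.455,-.031,.16),30,39),((.467,-.027,.144),30,39),((.497,-.018,.105),30,39),((.527,-.0075,.066),30,39),((.527,-.0075,.066),25,39),((.527,-.0075,.066),20,39),((.5911,.0003,.066),20,39)):
    S=rik(np.array(P),l,y,0,1,q) if q is not None else rik(np.array(P),l,y,0,30)
    print(P,y,l,[s.round(0).tolist() for s in S]); q=S[0] if S else q
E
```

```text
time_s: 8.93
tcp_pos: [0.5272, -0.0051, 0.0623]
eef_rot: [178.9, -20.9, 19.3]
contact_force: [0.1, -16.9, 20.5]
gripper_width: 0.0138
gripper_force: 15.0
8.93 [ 0.5272 -0.0051  0.0623] lean 20.9 yaw(y) -161.04 F [  0.1 -16.9  20.5] w 13.8 14.99701526015997 q [ 18.  10. -58.  32.  -1.  60.]
[ 0.7  2.3 -4.7] [ 0.023 -0.015 -0.011]
(0.49, -0.02, 0.12) 20 20 [[21.0, 1.0, -47.0, 1.0, -22.0, -92.0]]
(0.455, -0.031, 0.16) 20 20 [[21.0, -6.0, -47.0, 1.0, -29.0, -92.0]]
(0.455, -0.031, 0.16) 30 20 [[17.0, -5.0, -42.0, -8.0, -33.0, -71.0]]
(0.455, -0.031, 0.16) 30 30 [[12.0, -7.0, -43.0, -20.0, -26.0, -57.0]]
(0.455, -0.031, 0.16) 30 39 [[1.0, -6.0, -39.0, -41.0, -28.0, -29.0]]
(0.467, -0.027, 0.144) 30 39 [[0.0, -3.0, -38.0, -44.0, -26.0, -25.0]]
(0.497, -0.018, 0.105) 30 39 [[-2.0, 5.0, -35.0, -53.0, -25.0, -14.0]]
(0.527, -0.0075, 0.066) 30 39 [[-4.0, 12.0, -32.0, -61.0, -23.0, -4.0]]
(0.527, -0.0075, 0.066) 25 39 [[-1.0, 11.0, -34.0, -61.0, -18.0, -10.0]]
(0.527, -0.0075, 0.066) 20 39 [[3.0, 10.0, -36.0, -59.0, -12.0, -19.0]]
(0.5911, 0.0003, 0.066) 20 39 [[7.0, 15.0, -31.0, -53.0, -11.0, -27.0]]
```

Pressing with 20 N, so I'm releasing right away.

```bash
python3 -m pendant '[[0,0,-3,0,0,0],[0,0,-4,0,0,0],[0,0,-4,0,0,0],[0,0,-4,0,0,0]]' 50; python3 - <<'E'
from h import *
st();row([.455,-.031,.16],20,20)
a=[cv2.resize(r.capture(n)[y:y+65,x:x+85,::-1],None,fx=4.6,fy=4.6,interpolation=cv2.INTER_CUBIC) for n,y,x in(("top",175,240),("side",215,245))]
cv2.imwrite("pics/both3.png",np.hstack(a))
E
```

```text
time_s: 9.43
tcp_pos: [0.5239, -0.003, 0.0625]
eef_rot: [178.9, -20.7, 19.6]
contact_force: [0.8, 0.4, -0.3]
gripper_width: 0.0465
gripper_force: 0.0
9.43 [ 0.5239 -0.003   0.0625] lean 20.7 yaw(y) -160.79 F [ 0.8  0.4 -0.3] w 46.5 0.0 q [ 18.  10. -58.  31.  -1.  60.]
[ -35.     5.5 -117.4] [ 0.022 -0.012 -0.007]
```

View pics/both3.png

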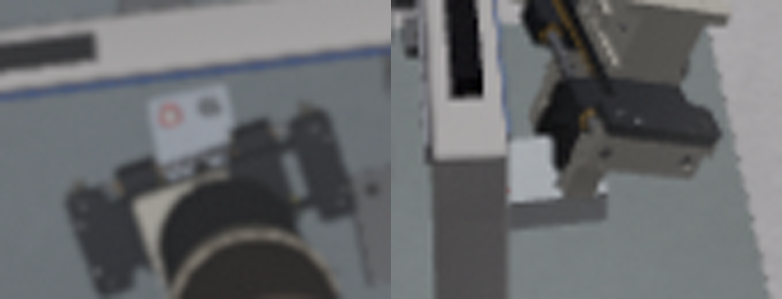

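Released: the block sits flat on the deck, its front edge at about (150–230, 95) in the top crop, with the rings visible. Next I'll retreat along the tool axis and re-measure.

```bash
python3 -m pendant '[[0,0,-20,0,0,0],[0,0,-45,0,0,0],[0,0,-70,0,0,0],[-35,5,-117,0.022,-0.012,0],[-35,5,-117,0.022,-0.012,0],[-35,5,-117,0.022,-0.012,0]]' 50; python3 - <<'E'
from h import *
st();row([.42,-.07,.19],20,30,1)
a=[cv2.resize(r.capture(n)[y:y+62,x:x+62,::-1],None,fx=6.3,fy=6.3,interpolation=cv2.INTER_CUBIC) for n,y,x in(("top",180,255),("side",220,250))]
cv2.imwrite("pics/both4.png",np.hstack(a))
E
```

```text
time_s: 10.28
tcp_pos: [0.4554, -0.0306, 0.1602]
eef_rot: [-179.9, -20.1, 19.6]
contact_force: [0.7, -0.2, -0.9]
gripper_width: 0.0496
gripper_force: 0.0
10.28 [ 0.4554 -0.0306  0.1602] lean 20.1 yaw(y) -160.4 F [ 0.7 -0.2 -0.9] w 49.6 0.0 q [ 21.  -6. -47.   1. -29.  87.]
[-33.5  25.2 -44.1] [ 0.06  -0.003 -0.171]
```

View pics/both4.png

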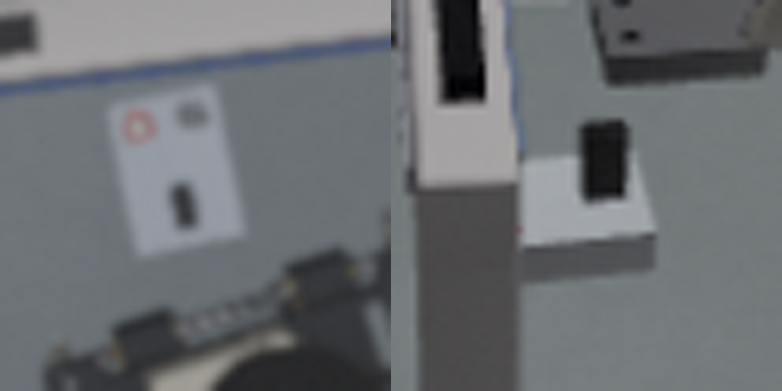

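The block is flat and undisturbed. In the top crop its corners are at (108,103), (213,86), (245,237) and (138,257), with the red ring at (139,126) and the grey ring at (192,115). I'll fit its pose and plan the unflip and the 39° approach.

```bash
cat > blk.py <<'E'
from h import *
from scipy.optimize import least_squares
z=.037
Bm=np.array([[.0425,.03,z],[.0425,-.03,z],[-.0425,-.03,z],[-.0425,.03,z],[.028,.015,z],[.028,-.015,z]])
def fitblk(uv,idx=range(6),x0=(.55,0,.2)):
    M=Bm[list(idx)]
    def f(x):
        return (proj("top",R.from_euler("z",x[2]).apply(M)+[x[0],x[1],0])-uv).ravel()
    s=least_squares(f,x0); return s.x,s.fun.round(1)
E
python3 - <<'E'
from blk import *
uv=(np.array([[108,103],[213,86],[245,237],[138,257],[139,126],[192,115]])+.5)/6.3-.5+[255,180]
x,e=fitblk(uv); y=x[2]; print(x[:2],np.degrees(y),e)
h=x[:2]+R.from_euler("z",y).apply([-.022,0,0])[:2]; w=x[:2]+R.from_euler("z",y).apply([.028,.015,0])[:2]; print("handle",h,"well",w)
E
```

```text
[ 0.54420614 -0.00071353] 11.383055154033357 [-0.1  0.4  0.2 -0.2 -0.1 -0.2 -0.2 -0.1  0.  -0.   0.1  0.1]
handle [ 0.52263889 -0.00505562] well [0.56869485 0.0195177 ]
```

```bash
python3 -m pendant '[[0,0,0,0,0,1.57],[0,0,0,0,0,1.57],[0,0,0,0,0,1.57],[0,0,0,0,0,1.57],[0,0,0,0,0,1.57],[0,0,0,0,0,1.57],[0,0,0,0,0,1.57],[0,0,0,0,0,1.57],[0,0,0,0,0,1.57]]' >/dev/null && python3 -m pendant '[[0,0,0,0,0,1.57],[0,0,0,0,0,1.57],[0,0,0,0,0,1.57],[0,0,0,0,0,1.57],[0,0,0,0,0,1.57],[0,0,0,0,0,1.57],[0,0,0,0,0,1.57],[0,0,0,0,0,1.57],[0,0,0,0,0,1.57],[0,0,0,0,0,1.57]]' ; python3 -c "
from h import *; import json
P=json.load(open('poses.json')); s=r.get_state(); P.append([s[k].tolist() for k in('joints','tcp_pos','eef_rot')]); json.dump(P,open('poses.json','w'))
st()
for a in((20,30),(30,30),(39,30)): row([.455,-.035,.16],*a,0)"
```

```text
time_s: 12.75
tcp_pos: [0.455, -0.0306, 0.1586]
eef_rot: [179.9, 19.9, -160.3]
contact_force: [0.3, 1.0, 0.3]
gripper_width: 0.0499
gripper_force: 0.0
12.75 [ 0.455  -0.0306  0.1586] lean 19.9 yaw(y) 19.75 F [0.3 1.  0.3] w 49.9 0.0 q [ 21.  -6. -47.   1. -29. -93.]
[ 1.  -4.1 -1.8] [-0.06  -0.002 -0.169]
[ 1.  -4.1 -1.8] [-0.074 -0.176 -0.163]
[ 1.  -4.1 -1.8] [-0.087 -0.332 -0.157]
```

```bash
python3 -m pendant '[[1,-4,-2,-0.06,0,-0.169],[1,-4,-2,-0.06,0,-0.169],[1,-4,-2,-0.074,-0.176,-0.163],[1,-4,-2,-0.074,-0.176,-0.163],[1,-4,-2,-0.087,-0.25,-0.16],[1,-4,-2,-0.087,-0.332,-0.157],[1,-4,-2,-0.087,-0.332,-0.157],[1,-4,-2,-0.087,-0.332,-0.157],[1,-4,-2,-0.087,-0.332,-0.157]]'; python3 - <<'E'
from h import *; import json
P=json.load(open('poses.json')); s=r.get_state(); P.append([s[k].tolist() for k in('joints','tcp_pos','eef_rot')]); json.dump(P,open('poses.json','w'))
st(); 
from scan3 import *
print([((J(d[0])@p-d[1])*1e3).round(1) for d in D])
q=s["joints"]; h=np.array([.5221,-.0052,.066])
def zt(l,y): a,b=np.radians([l,y]); return np.array([np.sin(a)*np.cos(b),np.sin(a)*np.sin(b),-np.cos(a)])
for back,yw,l in((.06,30,39),(.03,28,39),(.0,25,39),(0,19,39)):
    P=h-back*zt(l,yw); S=rik(P,l,yw,0,1,q); print(P.round(4),yw,l,[x.round(0).tolist() for x in S]); row(P,l,yw,0); q=S[0] if S else q
E
```

```text
time_s: 13.88
tcp_pos: [0.4549, -0.0347, 0.1613]
eef_rot: [-180.0, 39.0, -150.0]
contact_force: [0.1, -0.0, 0.2]
gripper_width: 0.0498
gripper_force: 0.0
13.88 [ 0.4549 -0.0347  0.1613] lean 39.0 yaw(y) 30.02 F [ 0.1 -0.   0.2] w 49.8 0.0 q [ -1.  -6. -38. -42. -29. -27.]
[array([-0., -0.,  0.]), array([ 0., -0.,  0.]), array([ 0., -0., -0.]), array([-3.4,  1.3,  0.2]), array([-2. ,  2.2, -0.7]), array([ 0.1, -0. ,  0. ]), array([ 0., -0., -0.])]
[ 0.4894 -0.0241  0.1126] 30 39 [[-3.0, 3.0, -36.0, -51.0, -26.0, -14.0]]
[ 3.4 -8.1 59.9] [0.    0.001 0.   ]
[ 0.5054 -0.0141  0.0893] 28 39 [[-2.0, 7.0, -35.0, -56.0, -23.0, -12.0]]
[ 3.4 -7.4 89.9] [0.022 0.001 0.027]
[ 0.5221 -0.0052  0.066 ] 25 39 [[-1.0, 10.0, -34.0, -61.0, -19.0, -9.0]]
[  3.4  -8.1 119.9] [0.055 0.001 0.068]
[ 0.5221 -0.0052  0.066 ] 19 39 [[4.0, 9.0, -37.0, -58.0, -11.0, -21.0]]
[  3.4  -8.1 119.9] [0.121 0.001 0.15 ]
```

```bash
python3 -m pendant '[[3.4,-8,30,0,0,0],[3.4,-8,60,0,0,0],[3.4,-7.4,75,0.011,0,0.013],[3.4,-7.4,90,0.022,0,0.027],[3.4,-8,105,0.04,0,0.05],[3.4,-8,120,0.055,0,0.068],[3.4,-8,120,0.08,0,0.1],[3.4,-8,120,0.1,0,0.125],[3.4,-8,120,0.121,0.001,0.15],[3.4,-8,120,0.121,0.001,0.15],[3.4,-8,120,0.121,0.001,0.15]]'; python3 - <<'E'
from h import *
st(); row([.5221,-.0052,.066],39,19,0)
E
```

```text
time_s: 15.25
tcp_pos: [0.5223, -0.0048, 0.0665]
eef_rot: [180.0, 39.1, -161.0]
contact_force: [0.4, -0.7, -0.7]
gripper_width: 0.0504
gripper_force: 0.0
15.25 [ 0.5223 -0.0048  0.0665] lean 39.1 yaw(y) 19.0 F [ 0.4 -0.7 -0.7] w 50.4 0.0 q [  4.   9. -37. -58. -11. -20.]
[ 0.5 -0.3  0.2] [ 0.     0.002 -0.   ]
```

Good. Closing gently on the handle.

```bash
python3 -m pendant '[[0,0,0,0,0,0],[0,0,0,0,0,0],[0,0,0,0,0,0],[0,0,0,0,0,0],[0,0,0,0,0,0],[0,0,0,0,0,0],[0,0,0,0,0,0]]' 0 12; python3 - <<'E'
from h import *
st()
from scan3 import *
s=r.get_state(); N=np.array([.6387,.0322]); q=s["joints"]; h0=s["tcp_pos"]
h=np.r_[N+R.from_euler("z",19,degrees=True).apply([-.0505,-.015,0])[:2],h0[2]]; print("target",h)
for t in(.25,.5,.75,.9,1): 
    P=h0+t*(h-h0); S=rik(P,39,19,0,1,q); q=S[0] if S else q; print(t,q.round(1)); row(P,39,19,0)
E
```

```text
time_s: 16.12
tcp_pos: [0.5224, -0.0056, 0.0663]
eef_rot: [180.0, 39.1, -161.1]
contact_force: [-0.1, -0.9, -0.1]
gripper_width: 0.0121
gripper_force: 12.0
16.12 [ 0.5224 -0.0056  0.0663] lean 39.1 yaw(y) 18.88 F [-0.1 -0.9 -0.1] w 12.1 12.00055181980133 q [  4.   9. -37. -58. -11. -20.]
target [0.59583483 0.00157603 0.06626274]
0.25 [  5.1  10.7 -35.3 -56.4 -10.5 -23.1]
[-13.9  -4.2  11.3] [-0.001  0.002 -0.002]
0.5 [  5.9  12.1 -33.8 -54.7 -10.  -25.5]
[-27.9  -8.5  22.6] [-0.001  0.002 -0.002]
0.75 [  6.7  13.4 -32.4 -52.8  -9.7 -28. ]
[-41.8 -12.7  33.9] [-0.001  0.002 -0.002]
0.9 [  7.2  14.1 -31.6 -51.6  -9.4 -29.5]
[-50.1 -15.3  40.7] [-0.001  0.002 -0.002]
1 [  7.5  14.6 -31.  -50.9  -9.3 -30.5]
[-55.7 -17.   45.3] [-0.001  0.002 -0.002]
```

The handle is gripped and aligned, with an opening of 12.1 mm. I'll slide 25% of the way, check the forces and re-measure the ring before the beam hides it.

```bash
python3 -m pendant '[[-3,-1,2.4,0,0,0],[-6.5,-2,5.3,0,0,0],[-10,-3,8.1,0,0,0],[-13.9,-4.2,11.3,0,0,0],[-13.9,-4.2,11.3,0,0,0],[-13.9,-4.2,11.3,0,0,0]]'; python3 - <<'E'
from h import *
st()
T=np.mean([r.capture("top").astype(float) for _ in range(3)],0); S=np.mean([r.capture("side").astype(float) for _ in range(3)],0)
np.save("T.npy",T);np.save("S.npy",S)
a=[cv2.resize(np.clip(I[y:y+h,x:x+w,::-1],0,255).astype(np.uint8),None,fx=8,fy=8,interpolation=cv2.INTER_CUBIC) for I,y,x,h,w in((T,155,250,65,48),(S,175,228,75,50))]
H=max(i.shape[0] for i in a); a=[cv2.copyMakeBorder(i,0,H-i.shape[0],0,0,0) for i in a]
cv2.imwrite("pics/both5.png",np.hstack(a)); print(np.hstack(a).shape)
E
```

```text
time_s: 16.88
tcp_pos: [0.5402, -0.003, 0.066]
eef_rot: [179.9, 39.1, -161.1]
contact_force: [-2.4, 1.8, 2.6]
gripper_width: 0.0121
gripper_force: 12.0
16.88 [ 0.5402 -0.003   0.066 ] lean 39.1 yaw(y) 18.94 F [-2.4  1.8  2.6] w 12.1 12.000851780176163 q [  5.  11. -35. -57. -11. -23.]
(600, 784, 3)
```

View pics/both5.png

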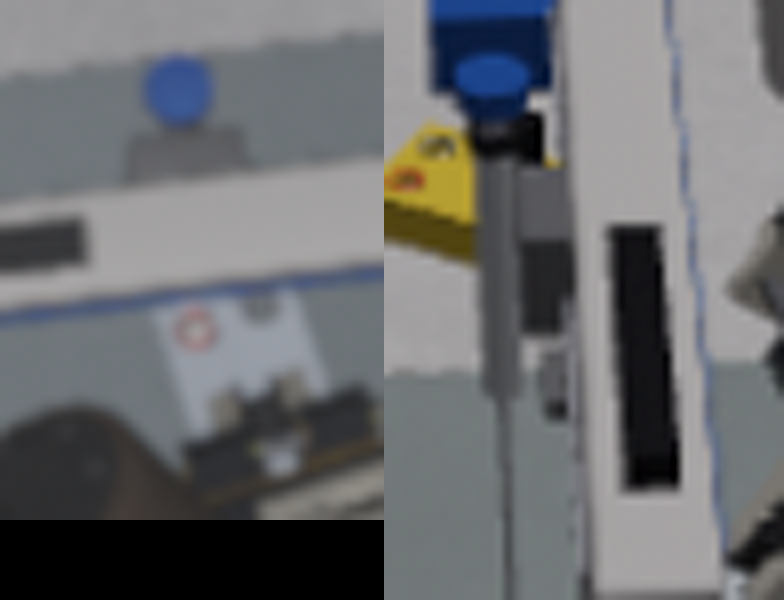

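Top crop: cap centre at (179,89), red ring centre at (195,329). Side crop: cap top centre at (107,75), with the needle running down past column ≈122.

```bash
python3 - <<'E'
from h import *
u=lambda x,y,ox,oy:np.array([(x+.5)/8-.5+ox,(y+.5)/8-.5+oy])
c,e=tri(u(107,75,228,175),u(179,89,250,155)); print("cap tri",c,e)
for z in(.297,.301,.304): print("cap top-only",z,onz("top",[u(179,89,250,155)],z),"side-only",onz("side",[u(107,75,228,175)],z))
w=onz("top",[u(195,329,250,155)],.037)[0]; print("well",w)
s=r.get_state(); y=np.radians(18.94); h=s["tcp_pos"][:2]
print("well pred from tcp (handle=tcp)",h+R.from_euler("z",y).apply([.05,.015,0])[:2])
# needle line in side: columns at rows
S=np.load("S.npy").sum(2)
for v in(232,240,247,250,252,253,254,255,256): print(v,S[v,237:250].round(0).astype(int))
print(proj("side",[[.6387,.0322,h] for h in(.05,.08,.11,.15)]))
# red ring in side/top
for n,I in(("T",np.load("T.npy")),("S",np.load("S.npy"))):
    m=I[...,0]-np.maximum(I[...,1],I[...,2]); m=np.where(m>18,m,0)
    lo=(slice(185,205),slice(265,285)) if n=="T" else (slice(235,270),slice(235,275))
    k=m[lo]; 
    if k.sum()>0: v,uu=np.mgrid[lo]; print(n,(uu*k).sum()/k.sum(),(v*k).sum()/k.sum(),(k>0).sum())
E
```

```text
cap tri [0.63881364 0.0314101  0.29673601] 0.001263355257314689
cap top-only 0.297 [[0.63811984 0.03139638 0.297     ]] side-only [[0.63940422 0.03163332 0.297     ]]
cap top-only 0.301 [[0.63735274 0.03131056 0.301     ]] side-only [[0.63858313 0.03764314 0.301     ]]
cap top-only 0.304 [[0.63677742 0.03124619 0.304     ]] side-only [[0.63796731 0.0421505  0.304     ]]
well [0.58221217 0.02916566 0.037     ]
well pred from tcp (handle=tcp) [0.5829068  0.02699149]
232 [357 358 358 358 358 290 276 348 360 357 356 357 357]
240 [351 352 351 351 353 355 239 331 361 361 360 359 358]
247 [356 355 355 356 355 354 257 303 352 362 362 362 360]
250 [357 355 359 359 357 354 255 307 354 360 359 357 360]
252 [358 356 356 356 357 359 289 285 346 359 358 361 365]
253 [359 355 356 358 359 363 294 294 350 361 362 364 367]
254 [357 356 357 358 361 364 310 328 356 362 363 365 364]
255 [357 358 359 359 360 362 364 363 362 364 365 365 365]
256 [361 361 361 362 363 361 362 361 363 367 367 367 367]
[[243.87949446 253.60996988]
 [243.58251823 245.96970255]
 [243.27764804 238.12499589]
 [242.8583233  227.33298498]]
T 274.0 194.0 1
```

```bash
python3 - <<'E'
from h import *
T=np.load("T.npy"); m=T[...,0]-(T[...,1]+T[...,2])/2
k=m[190:202,268:281]; print(k.round(0).astype(int))
bg=np.median(k); k=np.clip(k-bg-4,0,None); v,u=np.mgrid[190:202,268:281]; c=[(u*k).sum()/k.sum(),(v*k).sum()/k.sum()]; print(bg,c,onz("top",[c],.037))
b=T[160:175,262:285]; m=b[...,2]-b[...,0]; k=np.clip(m-35,0,60); v,u=np.mgrid[160:175,262:285]; c=[(u*k).sum()/k.sum(),(v*k).sum()/k.sum()]; print("cap",c,onz("top",[c],.298),k.max(), onz("top",[c],.296))
s=proj("top",[[.6386,.0316,.2985],[.5829,.0270,.037],[.5822,.0292,.037]]);print(s)
E
```

```text
[[  2   1   1   0   0   0  -3  -5  -8 -10 -13 -16 -16]
 [ -8 -10 -13 -15 -16 -16 -18 -22 -24 -26 -28 -28 -27]
 [-25 -25 -27 -27 -22 -15 -14 -17 -20 -18 -17 -15 -12]
 [-20 -17 -16 -14  -8   4   9   1  -7 -11 -10 -10  -8]
 [-11 -10 -10  -7   2  16  23  15   2  -8  -9 -10  -8]
 [ -9 -10  -8  -2   7   8   8  10   7  -5  -9 -10 -10]
 [ -8  -9  -7   1  12   8   5  10  11  -3  -9 -10 -10]
 [ -9  -9  -9  -4   8  15  16  19  10  -6 -10 -10 -10]
 [ -9  -9  -9  -8  -1   9  14  12  -1 -10 -10 -10 -10]
 [ -9  -9  -9 -10  -8  -6  -5  -6  -9 -10 -10 -10 -10]
 [ -9  -9 -10  -9 -10 -10 -10 -10 -10 -10 -10 -10 -10]
 [ -9  -9  -9 -10 -10 -10 -10 -10 -10 -10 -10 -10 -10]]
-9.416666666666664 [np.float64(273.6910554561717), np.float64(195.25062611806794)] [[0.58373584 0.03003373 0.037     ]]
cap [np.float64(271.86823632641125), np.float64(165.69742614799645)] [[0.63789813 0.0315731  0.298     ]] 51.0 [[0.63828163 0.03161635 0.296     ]]
[[271.85737199 165.42305878]
 [274.56204621 195.49456183]
 [273.92759348 195.69092002]]
```

```bash
python3 - <<'E'
from h import *
s=r.get_state()
for t in(.25,.5,.75,.9,1): row(s["tcp_pos"]+t*np.array([.0558,.0028,0.0002]),39,18.94,0)
E
```

```text
[-10.5  -3.9   8.4] [ 0.     0.001 -0.001]
[-20.9  -7.7  16.8] [ 0.     0.001 -0.001]
[-31.4 -11.6  25.3] [ 0.     0.001 -0.001]
[-37.6 -13.9  30.3] [ 0.     0.001 -0.001]
[-41.8 -15.4  33.7] [ 0.     0.001 -0.001]
```

```bash
python3 -m pendant '[[-4,-1.5,3.2,0,0,0],[-10.5,-3.9,8.4,0,0,0],[-15.7,-5.8,12.6,0,0,0],[-20.9,-7.7,16.8,0,0,0],[-26,-9.7,21,0,0,0],[-26,-9.7,21,0,0,0]]'; python3 -c "
from h import *
st()"; python3 -m pendant '[[-5,-1.9,4.2,0,0,0],[-10,-3.7,8.2,0,0,0],[-15.8,-5.7,12.7,0,0,0],[-15.8,-5.7,12.7,0,0,0],[-15.8,-5.7,12.7,0,0,0]]'; python3 - <<'E'
from h import *
st()
S=np.mean([r.capture("side").astype(float) for _ in range(4)],0);T=np.mean([r.capture("top").astype(float) for _ in range(3)],0)
np.save("S2.npy",S);np.save("T2.npy",T)
f=lambda I,y,x,h,w:cv2.resize(np.clip(I[y:y+h,x:x+w,::-1],0,255).astype(np.uint8),None,fx=12,fy=12,interpolation=cv2.INTER_CUBIC)
cv2.imwrite("pics/both6.png",f(S,228,226,46,64))
E
```

```text
time_s: 17.92
tcp_pos: [0.5758, -0.0018, 0.066]
eef_rot: [180.0, 39.1, -161.1]
contact_force: [0.1, 1.1, -3.3]
gripper_width: 0.0121
gripper_force: 12.0
17.93 [ 0.5758 -0.0018  0.066 ] lean 39.1 yaw(y) 18.9 F [ 0.1  1.1 -3.3] w 12.1 11.999672502279282 q [  6.  13. -32. -54. -10. -27.]
time_s: 18.55
tcp_pos: [0.5961, -0.0007, 0.0661]
eef_rot: [179.9, 39.1, -161.1]
contact_force: [0.0, -0.0, -2.2]
gripper_width: 0.012
gripper_force: 12.0
18.55 [ 0.5961 -0.0007  0.0661] lean 39.1 yaw(y) 18.9 F [ 0.  -0.  -2.2] w 12.0 11.999638080596924 q [  7.  15. -31. -51. -10. -30.]
```

View pics/both6.png

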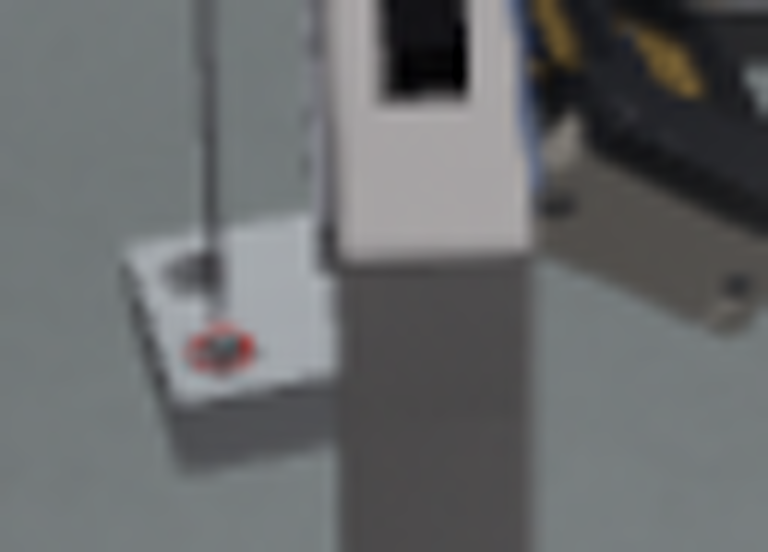

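The ring centre is at (221,350) and the needle tip at (214,312) in the 12x crop, so they are nearly aligned. The block sits flat beside the post and the gripper is clear of the beam. I'll refine this numerically.

```bash
python3 - <<'E'
from h import *
S=np.load("S2.npy"); m=S[...,0]-(S[...,1]+S[...,2])/2
k=np.clip(m[253:262,239:250]-np.median(m[253:262,239:250])-6,0,None); v,u=np.mgrid[253:262,239:250]; print((k).round(0).astype(int)); c=[(u*k).sum()/k.sum(),(v*k).sum()/k.sum()]; print("ring",c,onz("side",[c],.037))
g=S.sum(2)
cs=[]
for I in(np.load("S.npy").sum(2),g):
    d=np.clip(352-I[232:252,240:248],0,None)-0; d[d<15]=0; col=(d*np.arange(240,248)).sum(1)/d.sum(1); f=np.polyfit(np.arange(232,252),col,1); print("needle col at 245,257:",np.polyval(f,[245,257]))
print(proj("side",[[.6386,.032,z] for z in(.037,.049,.067)]))
E
```

```text
[[ 0  0  0  0  0  0  0  0  0  0  0]
 [ 0  0  0  0  2  5  0  0  0  0  0]
 [ 0  0  0  0 25 41 27  8  0  0  0]
 [ 0  0  3 49 18  0  0 77  5  0  0]
 [ 0  0 17 20  8  4 10 59  4  0  0]
 [ 0  0  0 33 29 21 26 29  0  0  0]
 [ 0  0  0  0  0  2  0  0  0  0  0]
 [ 0  0  0  0  0  0  0  0  0  0  0]
 [ 0  0  0  0  0  0  0  0  0  0  0]]
ring [np.float64(244.17556886227544), np.float64(256.55425149700596)] [[0.63834106 0.03083531 0.037     ]]
needle col at 245,257: [243.2115926  243.70007009]
needle col at 245,257: [242.90593693 242.91940044]
[[244.04654983 256.81521488]
 [243.93022788 253.81729616]
 [243.7534693  249.26138511]]
```

```bash
python3 - <<'E'
from h import *
s=r.get_state(); row(s["tcp_pos"]+np.array([.0013,.0011,0]),39.1,18.9,0)
E
```

```text
[-1.2  0.6  1. ] [ 0.    -0.    -0.001]
```

```bash
python3 -m pendant '[[-0.6,0.3,0.5,0,0,0],[-1.3,0.6,1,0,0,0],[-1.3,0.6,1,0,0,0],[-1.3,0.6,1,0,0,0]]'; python3 - <<'E'
from h import *
st()
S=np.mean([r.capture("side").astype(float) for _ in range(6)],0); np.save("S3.npy",S)
m=S[...,0]-(S[...,1]+S[...,2])/2
k=np.clip(m[253:262,239:250]-np.median(m[253:262,239:250])-6,0,None); v,u=np.mgrid[253:262,239:250]; print(k.round(0).astype(int)); c=[(u*k).sum()/k.sum(),(v*k).sum()/k.sum()]; print("ring",c,onz("side",[c],.037))
print(S.sum(2)[246:256,239:250].astype(int))
E
```

```text
time_s: 19.4
tcp_pos: [0.5977, 0.0004, 0.0663]
eef_rot: [179.9, 39.1, -161.1]
contact_force: [0.0, 0.0, -3.7]
gripper_width: 0.0117
gripper_force: 12.0
19.4 [5.977e-01 4.000e-04 6.630e-02] lean 39.1 yaw(y) 18.9 F [ 0.   0.  -3.7] w 11.7 11.99951246380806 q [  7.  15. -31. -51. -10. -30.]
[[ 0  0  0  0  0  0  0  0  0  0  0]
 [ 0  0  0  0  1  1  0  0  0  0  0]
 [ 0  0  0  0 23 23  5  0  0  0  0]
 [ 0  0 36 30  1  0 54 18  0  0  0]
 [ 0  0 50 27  0  0 16 40  0  0  0]
 [ 0  0 33 32 13  6 34  8  0  0  0]
 [ 0  0  0  0 16  9  0  0  0  0  0]
 [ 0  0  0  0  0  0  0  0  0  0  0]
 [ 0  0  0  0  0  0  0  0  0  0  0]]
ring [np.float64(243.26378644186866), np.float64(256.8461538461538)] [[0.64091015 0.03228337 0.037     ]]
[[353 354 363 375 257 317 391 403 425 452 456]
 [385 397 421 451 308 389 494 510 511 510 509]
 [462 487 491 483 338 421 496 509 509 509 508]
 [422 408 392 319 264 418 498 510 508 508 507]
 [364 352 308 275 230 415 498 510 509 509 508]
 [368 292 261 255 210 402 496 509 509 509 509]
 [422 359 366 380 308 358 485 508 507 508 507]
 [506 506 505 506 398 383 486 506 506 506 505]
 [504 505 504 496 399 430 493 502 504 503 502]
 [497 502 489 430 388 423 464 483 499 504 504]]
```

The ring column (≈243.4) now matches the needle column (≈243.5) to within about 0.5 mm. I'll let go and back out along the tool axis.

```bash
python3 -m pendant '[[0,0,0,0,0,0],[0,0,0,0,0,0],[0,0,0,0,0,0],[0,0,0,0,0,0]]' 46; python3 -m pendant '[[0,0,-15,0,0,0],[0,0,-35,0,0,0],[0,0,-55,-0.04,0,-0.04],[0,0,-75,-0.08,0,-0.08],[0,0,-100,-0.12,0,-0.12],[0,0,-130,-0.12,0,-0.12],[0,0,-130,-0.12,0,-0.12],[0,0,-130,-0.12,0,-0.12]]'; python3 - <<'E'
from h import *
st()
S=np.mean([r.capture("side").astype(float) for _ in range(6)],0); np.save("S4.npy",S)
m=S[...,0]-(S[...,1]+S[...,2])/2
k=np.clip(m[253:262,239:250]-np.median(m[253:262,239:250])-6,0,None); v,u=np.mgrid[253:262,239:250]; print(k.round(0).astype(int)); c=[(u*k).sum()/k.sum(),(v*k).sum()/k.sum()]; print("ring",c,onz("side",[c],.037))
from scan3 import *
for P,y,l in(((.45,-.04,.3),25,30),((.45,-.04,.42),10,0),((.6386,.032,.42),10,0),((.6386,.032,.34),10,0),((.6386,.032,.31),10,0)):
    print(P,[q.round(0).tolist() for q in rik(np.array(P),l,y,0,20)]); row(P,l,y,0)
E
```

```text
time_s: 20.2
tcp_pos: [0.5979, 0.0003, 0.0666]
eef_rot: [180.0, 39.1, -161.1]
contact_force: [0.4, 0.8, 0.5]
gripper_width: 0.044
gripper_force: 0.0
time_s: 21.2
tcp_pos: [0.5203, -0.026, 0.1672]
eef_rot: [178.7, 39.2, -152.3]
contact_force: [0.8, 0.5, -0.4]
gripper_width: 0.046
gripper_force: 0.0
21.2 [ 0.5203 -0.026   0.1672] lean 39.2 yaw(y) 28.57 F [ 0.8  0.5 -0.4] w 46.0 0.0 q [  1.  -0. -33. -41. -28. -32.]
[[ 0  0  0  0  0  0  0  0  0  0  0]
 [ 0  0  0  0  0  0  0  0  0  0  0]
 [ 0  0  0  0  7 20  3  0  0  0  0]
 [ 0  0 34 41 15  6 34  6  0  0  0]
 [ 0  0 51 24  0  0 16 42  2  0  0]
 [ 0  0 45 40 21 13 46 12  0  0  0]
 [ 0  0  0  9 36 26  2  0  0  0  0]
 [ 0  0  0  0  0  0  0  0  0  0  0]
 [ 0  0  0  0  0  0  0  0  0  0  0]]
ring [np.float64(243.14439231118513), np.float64(257.22915090056)] [[0.64107962 0.03397608 0.037     ]]
(0.45, -0.04, 0.3) [[16.0, -19.0, -36.0, -7.0, -43.0, -77.0]]
[ -30.9   23.9 -146.3] [0.051 0.158 0.041]
(0.45, -0.04, 0.42) [[20.0, -5.0, -8.0, -0.0, -88.0, -100.0], [150.0, -76.0, -8.0, -0.0, -158.0, 130.0]]
[-106.5   26.1 -239.5] [0.128 0.673 0.305]
(0.6386, 0.032, 0.42) [[20.0, 14.0, 14.0, -0.0, -90.0, -100.0]]
[-262.1   -0.9 -113.7] [0.128 0.673 0.305]
(0.6386, 0.032, 0.34) [[20.0, 15.0, 5.0, -0.0, -80.0, -100.0]]
[-211.7   -2.4  -51.6] [0.128 0.673 0.305]
(0.6386, 0.032, 0.31) [[20.0, 15.0, 2.0, -0.0, -76.0, -100.0]]
[-192.7   -2.9  -28.3] [0.128 0.673 0.305]
```

The block stayed put on release. Now I'll rise clear, go upright, close the fingers and move over the cap.

```bash
python3 -m pendant '[[-31,24,-146,0.05,0.158,0.04],[-31,24,-146,0.05,0.158,0.04],[-31,24,-146,0.05,0.158,0.04],[-31,24,-146,0.05,0.158,0.04],[-106,26,-240,0.128,0.673,0.305],[-106,26,-240,0.128,0.673,0.305],[-106,26,-240,0.128,0.673,0.305],[-106,26,-240,0.128,0.673,0.305],[-106,26,-240,0.128,0.673,0.305],[-106,26,-240,0.128,0.673,0.305],[-106,26,-240,0.128,0.673,0.305]]' 0 20; python3 - <<'E'
from h import *
st()
for z in(.40,.34): row([.6386,.032,z],0,10,0)
E
```

```text
time_s: 22.88
tcp_pos: [0.4485, -0.0409, 0.4211]
eef_rot: [180.0, 0.2, -170.0]
contact_force: [0.3, -0.2, -1.0]
gripper_width: 0.0
gripper_force: 0.0
22.88 [ 0.4485 -0.0409  0.4211] lean 0.2 yaw(y) 10.02 F [ 0.3 -0.2 -1. ] w 0.0 0.0 q [  20.   -5.   -8.    0.  -88. -100.]
[-199.9   38.7   21.8] [0.    0.003 0.   ]
[-199.7   38.7   81.8] [0.    0.003 0.   ]
```

```bash
python3 -m pendant '[[-200,38.7,22,0,0.003,0],[-200,38.7,22,0,0.003,0],[-200,38.7,22,0,0.003,0],[-200,38.7,22,0,0.003,0],[-200,38.7,22,0,0.003,0],[-200,38.7,50,0,0.003,0],[-200,38.7,72,0,0.003,0],[-200,38.7,82,0,0.003,0],[-200,38.7,82,0,0.003,0],[-200,38.7,82,0,0.003,0]]'; python3 - <<'E'
from h import *
st();row([.6386,.032,.32],0,10,0)
S=r.capture("side")[...,:].astype(float); b=S[180:192,234:252]; print((b[...,2]-b[...,0]).astype(int))
E
```

```text
time_s: 24.12
tcp_pos: [0.6395, 0.0321, 0.3407]
eef_rot: [180.0, 0.1, -170.0]
contact_force: [0.1, 0.0, -0.2]
gripper_width: 0.0004
gripper_force: 0.0
24.12 [0.6395 0.0321 0.3407] lean 0.1 yaw(y) 10.0 F [ 0.1  0.  -0.2] w 0.4 0.0 q [  20.   15.    5.    0.  -80. -100.]
[ 0.9  0.1 20.7] [0.    0.001 0.   ]
[[  38   50   49   50   48   48   50   50   46   50   47   51   49   49
    39    9    0   -2]
 [  30   50   49   48   58   63   68   69   70   67   57   50   48   51
    38    9    0   -2]
 [  30   49   47   68   85   98  106  110  109  100   86   63   52   48
    39   10    0   -2]
 [  30   52   51  100  110  108  108  109  110  109  109   93   61   48
    41   10    0   -2]
 [  30   49   58  101  110  108  109  109  108  110  108  107   70   48
    48   10    1   -2]
 [  30   48   46   95  105  109  109  109  110  106  106   93   61   49
    42   10    2   -2]
 [  17   20   26   50   87   99  101  102  103   92   85   67   16   11
    15    9    2   -2]
 [   3    5   13   27   49   48   61   55   56   56   58   53    1   -1
    -1    6    4   -2]
 [  -2   -1    2   18   38   51   47   54   51   56   53   40    1   -1
    -2    4    3   -2]
 [  -8   -2   -1    8   20   40   41   41   42   45   38   17    3    2
    -2    4    3   -2]
 [ -51  -22  -15   -7   -1   10   18   21   21   12    4    1    2    3
    -1    3    3   -2]
 [-113 -115  -99  -58  -25    3    3    3    3    4    3    0    2   -3
    -1    3    5   -1]]
```

```bash
python3 -m pendant '[[1,0,10,0,0,0],[1,0,18,0,0,0],[1,0,20,0,0,0],[1,0,22,0,0,0],[1,0,24,0,0,0],[1,0,26,0,0,0],[1,0,28,0,0,0],[1,0,28,0,0,0]]' | egrep 'tcp_pos|contact'; python3 -m pendant '[[0,0,1.5,0,0,0],[0,0,3,0,0,0],[0,0,4,0,0,0],[0,0,4,0,0,0]]' | egrep 'time|tcp_pos|contact'; python3 -m pendant '[[0,0,1.5,0,0,0],[0,0,3,0,0,0],[0,0,4,0,0,0],[0,0,4,0,0,0]]' | egrep 'tcp_pos|contact'
```

```text
tcp_pos: [0.6383, 0.032, 0.3109]
contact_force: [-1.6, -0.7, 1.9]
time_s: 25.68
tcp_pos: [0.6384, 0.0321, 0.307]
contact_force: [-1.1, -0.8, 2.1]
tcp_pos: [0.6384, 0.0321, 0.303]
contact_force: [-0.7, -0.2, 3.7]
```

```bash
for i in 1 2; do python3 -m pendant '[[0,0,0.8,0,0,0],[0,0,1.5,0,0,0],[0,0,1.5,0,0,0]]' | egrep 'tcp_pos|contact'; done
```

```text
tcp_pos: [0.6384, 0.0321, 0.3015]
contact_force: [-0.6, -1.6, 2.4]
tcp_pos: [0.6384, 0.0321, 0.3]
contact_force: [-0.5, 0.0, 2.3]
```

```bash
python3 -m pendant '[[0,0,0.7,0,0,0],[0,0,1.2,0,0,0],[0,0,1.2,0,0,0]]' | egrep 'tcp_pos|contact'; python3 -m pendant '[[0,0,0,0,0,0]]' | egrep 'tcp_pos|contact'
```

```text
tcp_pos: [0.6384, 0.0321, 0.2988]
contact_force: [0.2, -1.2, 3.2]
tcp_pos: [0.6384, 0.032, 0.2989]
contact_force: [-0.2, -0.1, 2.5]
```

```bash
python3 -m pendant '[[0,0,0.6,0,0,0],[0,0,1.2,0,0,0],[0,0,1.2,0,0,0]]' | egrep 'tcp_pos|contact'; python3 -m pendant '[[0,0,0,0,0,0]]' | egrep 'contact'
```

```text
tcp_pos: [0.6383, 0.0321, 0.2976]
contact_force: [-0.4, -0.7, 1.7]
contact_force: [-0.6, -1.0, 1.8]
```

```bash
python3 -m pendant '[[0,0,0.6,0,0,0],[0,0,1.2,0,0,0],[0,0,1.2,0,0,0]]' | egrep 'tcp_pos|contact'; python3 -m pendant '[[0,0,0,0,0,0]]' | egrep 'contact'
```

```text
tcp_pos: [0.6384, 0.0321, 0.2964]
contact_force: [-0.1, -1.0, 1.5]
contact_force: [-0.2, -0.7, 2.9]
```

```bash
python3 -m pendant '[[0,0,0.6,0,0,0],[0,0,1,0,0,0],[0,0,1,0,0,0]]' | egrep 'tcp_pos|contact'; python3 -m pendant '[[0,0,0,0,0,0]]' | egrep 'contact'
```

```text
tcp_pos: [0.6383, 0.0321, 0.2954]
contact_force: [-0.6, -0.8, 2.3]
contact_force: [-0.1, -0.9, 2.2]
```

```bash
python3 -m pendant '[[0,0,0.6,0,0,0],[0,0,1.2,0,0,0],[0,0,1.2,0,0,0]]' | egrep 'tcp_pos|contact'; python3 -m pendant '[[0,0,0,0,0,0]]' | egrep 'contact'
```

```text
tcp_pos: [0.6384, 0.0321, 0.2942]
contact_force: [-0.4, -1.3, 2.3]
contact_force: [-1.0, -0.8, 2.6]
```

```bash
python3 -m pendant '[[0,0,0.6,0,0,0],[0,0,1.2,0,0,0],[0,0,1.2,0,0,0]]' | egrep 'tcp_pos|contact'; python3 -m pendant '[[0,0,0,0,0,0]]' | egrep 'contact'
```

```text
tcp_pos: [0.6384, 0.0321, 0.2933]
contact_force: [-1.1, -0.5, 4.3]
contact_force: [-1.5, -0.0, 4.9]
```

```bash
python3 -m pendant '[[0,0,0.5,0,0,0],[0,0,0.8,0,0,0],[0,0,0.8,0,0,0]]' | egrep 'tcp_pos|contact'; python3 -m pendant '[[0,0,0,0,0,0]]' | egrep 'contact'
```

```text
tcp_pos: [0.6384, 0.0321, 0.2925]
contact_force: [-1.2, -0.5, 5.0]
contact_force: [-1.3, -0.5, 5.6]
```

The force has climbed from the steady 2.3 N to 5.5 N, so the needle is on the floor, about 11 mm deep. I'll lift off straight up.

```bash
python3 -m pendant '[[0,0,-1,0,0,0],[0,0,-3,0,0,0],[0,0,-8,0,0,0],[0,0,-20,0,0,0],[0,0,-50,0,0,0],[0,0,-90,0,0,0],[0,0,-90,0,0,0],[60,0,-100,0,0,0],[60,0,-100,0,0,0],[60,0,-100,0,0,0]]'; python3 - <<'E'
from h import *
S=np.mean([r.capture("side").astype(float) for _ in range(4)],0); T=r.capture("top").astype(float)
m=S[...,0]-(S[...,1]+S[...,2])/2
k=np.clip(m[253:262,239:250]-np.median(m[253:262,239:250])-6,0,None); v,u=np.mgrid[253:262,239:250]; c=[(u*k).sum()/k.sum(),(v*k).sum()/k.sum()]; print("ring",c)
print(S.sum(2)[250:261,239:249].astype(int))
a=np.load("S4.npy"); print("block moved diff", np.abs(S-a)[258:268,238:252].mean())
b=S[176:204,236:247]; print((b[...,2]-b[...,0])[:,5].astype(int))
E
```

```text
time_s: 31.68
tcp_pos: [0.5793, 0.0218, 0.3928]
eef_rot: [180.0, -0.0, -170.0]
contact_force: [0.4, 0.6, -0.3]
gripper_width: 0.0004
gripper_force: 0.0
ring [np.float64(243.0989298454221), np.float64(257.3246135552913)]
[[387 344 292 261 218 396 477 488 487 487]
 [355 279 239 225 193 383 475 488 487 488]
 [412 351 335 332 283 341 464 487 486 487]
 [484 485 483 485 379 351 462 485 486 485]
 [483 484 484 483 367 347 460 481 481 481]
 [475 480 468 461 304 313 434 476 481 483]
 [455 480 394 341 215 208 280 440 482 485]
 [455 482 352 294 220 200 224 348 462 481]
 [425 475 390 280 224 231 277 397 468 480]
 [323 453 475 400 348 360 339 446 465 464]
 [304 450 462 459 455 448 448 411 358 346]]
block moved diff 2.7650793650793655
[101  64  50  50  47  48  48  48  47  49  12   0   5  86 106 107 107 102
  68  49  46  26   3   3   0   1   3   4]
```

The needle stands inside the red ring, the cap stays down, the block hasn't moved and the arm is clear.

```bash
python3 -c "
from plant import r
print(r.close_job())"
```

```text
the job is handed in; nothing more can be done
None
```

The job is handed in at about 32 s of the 61 s allowed: the red-ringed well is within about 1 mm of centre under the needle, the block is released, and the needle rests on the well floor, where I felt about 5.5 N. One flaw: the first slide lifted the block about 2.6 mm because a joint hit its limit, and lowering it pressed about 20 N on it before I released and regrasped.

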